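# Change over the reversible crimping die

## Robot

A 6-joint arm with a two-finger parallel gripper is mounted at the origin on the work surface. World frame = base frame: x ahead of the robot, y to its left, z up, the work surface at z = 0. Lengths are in m, angles in rad, forces in N, time in s.
With the tool pointing down it reaches from about 0.325 to 1 m from the base axis. Payload 5.1 kg.
Tool frame: the origin (TCP) lies on the centre line of the jaws, within the pads' length; the fingertips stand 8 mm ahead of it and the grasp point (between the pads) lies 11 mm behind it; z points along the fingers, x is the direction in which the jaws open and shut, and the axes are right-handed (so a half turn about z gives the same grasp; the last joint's range is limited). The gripper opens to 85 mm and grips with 20 to 120 N. Pads are 22 mm wide; open, the fingers measure 114 mm over their backs; the gripper's body (76 mm by 85 mm) begins 54 mm behind the grasp point. The pads swing forward as they close: fully open they stand 13 mm farther back than shut.
Start: joints at [1.042, 0.124, 1.65, -0, 1.367, -0.083], TCP at [0.28, 0.586, 0.239] pointing down, gripper open.
Joint ranges: [-2.61, 2.61], [-1.02, 2.33], [0.03, 2.71], [-1.35, 4.49], [0.32, 2.68], [-2.91, 2.91]. Speed limits (rad/s): [2.57, 2.57, 3.14, 3.14, 3.14, 3.14].

## Interface

Orientations are given as [roll, pitch, yaw] about the fixed x, y, z axes, in that order (R = Rz(yaw) Ry(pitch) Rx(roll)).
In Python, from cell import observe, camera, camera_info, finish_job gives the robot as it stands. The module is installed in compiled form; this text tells all that it offers.
- The arm moves only by the tool send_rows, never from a script. Its argument "steps" is a list of rows, each an object with "offset": the shift along the tool's x, y, z in mm, a list of three; "angular": the turn, a rotation vector about the tool's x, y, z in rad, a list of three; "jaw": the finger opening in mm, from 0 to 85.4. A call has 1 to 10 rows; each row is the pose to reach, as a shift and turn from the pose commanded when the call began, along the tool's axes at that moment; what a row does not reach only later rows make up. A row lasts 1/12 s, in which the tool goes at most 41.7 mm and 7.16 degrees, less where a joint would pass 70% of its speed; a pose out of reach is approached as far as the arm can. A call with a gripper value outside its range is refused whole. The fingers move at their own pace and stop on an object; "squeeze" is the grip in N (left out, the last holds). Time passes only in rows, so rows that repeat a pose let the fingers close. It gives the time, the measured TCP pose, the force and the opening at its end, in the units of the state.
- observe(): the state, without advancing time (a new reading comes with each control period).
- camera(name): name is "side" or "top" or "wrist"; returns the picture (480x640x3 uint8, red, green, blue); there is no depth.
- camera_info(name): a dict with "fx", "fy", "cx", "cy" (pixels), "k1" (the pictures are not rectified: a ray, as slopes to the right and down, at radius r is drawn at 1 + k1 r^2 times it, then the intrinsics apply), "world_to_cam" (4x4, takes a point from world to camera coordinates); the wrist camera has in their place "hand_eye" (4x4, takes a point from camera to tool coordinates, whose origin is the TCP and whose axes are the tool frame's). Camera axes: x right, y down, z forward; pixel columns grow to the right and rows downward; lengths in m; the calibration is good to about 2 mm. A picture is of the moment at which its call begins: read the wrist's pose just before it. camera_info takes no time and is no camera call.
- finish_job(): hands the job in, once; it reports no verdict.
The state is a dict: "time": time; "joints": joint angles; "joint_velocities": joint speeds; "joint_torque": joint torques, N m; "eef_pos": TCP position; "tool_rot": TCP orientation; "contact_force": force on the tool from outside, world axes, zero at the start; "wrist_torque": the same for the moment, N m; "gripper_width": finger opening in m.
Only numpy, scipy, OpenCV 4.12 (cv2) and the standard library are available. Lean on these libraries where they do the work, as an engineer would, in place of code of your own. Each camera call takes 0.05 s, during which the arm holds its last target.

## Task

Change the crimping die over from red to blue: pull the red-and-blue die out of the station's slot, put it down on the green mat and let go, then take it again by its red end and push it back, blue end first, top side up, until it is fully home against the back of the slot. Then slide the clamp jaw, by its orange tab, up against the side of the die so that it touches, and let go. Leave all the other things on the bench where they are.

Things in the scene. Friction and masses are not known exactly. Their poses are not given: they have to be found in the camera images.
- station: Die station, fixed: dark steel bed 12 mm thick, slotted block, and behind it a white press column 120 mm high. Origin on the bench (z = 0) below the centre of the slot's mouth; +x points straight out of the slot, +y to the clamp jaw, +z up. In front of the mouth the bed goes on as an open apron to x = 110 mm, y = +-55 mm. The jaw's track runs along +y at x = 5 to 55 mm to y = 160 mm.
- slot_mouth (a point): Centre of the slot's mouth on its floor, 12 mm above the bench; axes as the station's. Slot 38.5 mm wide with a 4 mm lead-in, x = 0 to a rigid back stop at x = -90 mm; walls reach out to y = +-46 mm. Two lips over the die's edges (undersides 33 mm, tops 42 mm above the floor, 20 mm apart) hold it down: it only comes out along +x.
- die: The reversible die: loose aluminium bar 180 (x) x 36 (y) x 30 mm (z), about 0.24 kg, flat sides, blue end at +x, red end at -x. Origin at the centre of its underside, +z out of its top (dark strip, round recesses). Starts home in the slot, red end inside, axes parallel to the station's, origin at the mouth, 90 mm sticking out. Home again, blue end inside, its origin is again at the mouth.
- blue_end (a point): Centre of the die's blue end face, 90 mm from the die's origin along its +x, 15 mm above its underside.
- red_end (a point): Centre of the die's red end face, 90 mm from the die's origin along its -x, 15 mm above its underside.
- jaw (a joint): Clamp jaw's slide along the station's y, in m: the gap between the jaw's face and the side of a die that sits centred in the slot. Starts open at 0.046 to 0.060; it grows as the jaw opens (towards the station's +y) and is about 0 when the jaw touches the die. Range -0.004 to 0.062. It takes about 2.5 N to slide and stays where it is left.
- jaw_face (a point): Middle of the clamp jaw's flat face that looks towards the die (the station's -y). The jaw's block is 24 mm long along the station's x (x = 16 to 40 mm), reaches from the face 48 mm back along +y, and its top is at z = 35 mm.
- jaw_tab (a point): Grip point of the orange upright tab on top of the jaw, on the tab's axis, at z = 56 mm, 32 mm behind the jaw's face and at the station's x = 28 mm. The tab is 12 mm thick along the station's y and 22 mm wide along x, and reaches from z = 35 to z = 71 mm.
- mat: Green put-down mat, fixed flat on the bench, 200 mm (x) by 220 mm (y), 3 mm thick. Origin at the centre of its underside. It is empty.
- spare_die: Another die of the same size with yellow and green ends, lying on the far part of the bench. Not to be used or moved. Origin at the centre of its underside.
- reel: Cardboard reel lying flat, 170 mm across, 30 mm high; bystander. Origin at the centre of its underside.
- screwdriver: Screwdriver lying on the bench; bystander.
- wrench: Wrench lying on the bench between robot and station; bystander.
- oil: Small standing bottle, 50 mm across and 130 mm high; bystander. Origin at the centre of its underside.
- carton: Cardboard box 140 x 100 x 70 mm; bystander. Origin at the centre of its underside.
- cup: White plastic cup, 70 mm across and 80 mm high; bystander. Origin at the centre of its underside.
Things that resemble listed ones, but are neither listed nor needed, are in the scene too. Leave any pink or purple look-alike of the die alone.

How it is judged:
On the way, in this order (a step that is already met when the one before it is completed fails the run):
1. the die is drawn right out of the slot (x of red_end in the frame of station above 0.003 m), for 0.05 s.
2. the die lies on the mat, top side up, let go (contact force between die and mat above 0.5 N and contact force between die and the fingers below 0.1 N and angle between die's own z axis and vertical below 0.15 rad and linear speed of die below 0.03 m/s), for 0.15 s.
3. the die is back in the slot, blue end first, fully home (x of blue_end in the frame of station below -0.086 m and x of red_end in the frame of station above 0.08 m and angle between die's own z axis and vertical below 0.1 rad), for 0.1 s.
At the end, for the whole second after the job is handed in: The die is in the slot with its blue end inside, within 4 mm of the back stop, on the slot's floor, top side up and in line with the slot; the clamp jaw's face is against the die's side (gap under 2 mm); die and jaw are let go and at rest (x of blue_end in the frame of station below -0.086 m and y of blue_end in the frame of station between -0.004 and 0.004 m and z of blue_end in the frame of station between 0.022 and 0.032 m and angle between the x axis of die and the x axis of station, either way round below 0.06 rad and angle between die's own z axis and vertical below 0.1 rad and y of jaw_face in the frame of die above -0.02 m and linear speed of die below 0.01 m/s and velocity of joint jaw between -0.005 and 0.005 m/s); the robot touches nothing.
It fails at once if a bystander is moved by more than 30 mm (distance of any of spare_die, reel, screwdriver, wrench, oil, carton, cup from where it was at the start of the episode above 0.03 m).
It also fails if it takes over 72 s, if anything falls off the work surface, if the arm or the gripper's body presses on something with over 40 N, if the wrist force passes 120 N, or if a joint passes its speed limit or range.

## Working session

There is one attempt and no reset: what is moved stays moved. The work goes in short steps, Python scripts to look and compute and a tool call to move; the robot and the scene stay as the last step left them, time stands still between calls to the robot, and variables do not carry over. Pictures are saved under pics/ and viewed, and the job is handed in when it is done.

Besides the shell and the picture viewer there is one more tool, called as a command line: name --argument value ..., lists and objects as JSON in quotes. send_rows: Moves the arm, as the interface text tells. Its arguments: {"type":"object","properties":{"steps":{"type":"array","items":{"type":"object","properties":{"offset":{"type":"array","items":{"type":"number"}},"angular":{"type":"array","items":{"type":"number"}},"jaw":{"type":"number"}}}},"squeeze":{"type":"number"}},"required":["steps"]}

```bash
mkdir -p pics; ls; python3 - <<'E'
from cell import *
import cv2, json
s=observe(); print(s)
for n in ["side","top","wrist"]:
    im=camera(n); cv2.imwrite(f"pics/a_{n}.png",im[:,:,::-1]); print(n,camera_info(n))
E
```

```text
pics
{'time': 0.0, 'joints': array([ 1.04237322e+00,  1.24483685e-01,  1.65169120e+00,  3.72582240e-06,
        1.36753677e+00, -8.26006805e-02]), 'joint_velocities': array([0.00050861, 0.00112685, 0.00153257, 0.00102872, 0.0008917 ,
       0.00244553]), 'joint_torque': array([-1.55553487e-03, -4.23631132e+01, -3.65445042e+01, -1.90772239e-04,
        7.08986074e-03, -3.61428775e-06]), 'eef_pos': array([0.27999628, 0.58592416, 0.23805672]), 'tool_rot': array([-3.14141419e+00,  2.11147352e-03,  1.12497333e+00]), 'contact_force': array([0.55701732, 0.30719719, 0.051554  ]), 'wrist_torque': array([ 0.019467  , -0.02670433,  0.00934378]), 'gripper_width': 0.08527972468839337}
side {'fx': 507.5222050163436, 'fy': 507.5222050163436, 'cx': 310.6921100024122, 'cy': 238.17672258618487, 'k1': -0.06455692895864697, 'world_to_cam': array([[ 0.88020656, -0.47451743, -0.00834408, -0.44688573],
       [-0.26522259, -0.47724286, -0.83779247,  0.2158229 ],
       [ 0.39356498,  0.73964347, -0.54592504,  1.34732417],
       [ 0.        ,  0.        ,  0.        ,  1.        ]])}
top {'fx': 599.5764798
[... 164 characters left out ...]
0.00554739,  0.012851  ],
       [-0.97835208,  0.00514644, -0.20688337,  0.52307151],
       [ 0.20684736, -0.00675822, -0.97834988,  1.74315497],
       [ 0.        ,  0.        ,  0.        ,  1.        ]])}
wrist {'fx': 420.7711830729147, 'fy': 420.7711830729147, 'cx': 314.6129322306869, 'cy': 236.70927371590918, 'k1': -0.08106805651867427, 'hand_eye': array([[ 9.99999981e-01, -1.70390741e-04, -9.54287661e-05,
         7.36893745e-04],
       [ 1.91096612e-04,  9.54494429e-01,  2.98228685e-01,
        -7.70625335e-02],
       [ 4.02708190e-05, -2.98228697e-01,  9.54494443e-01,
        -1.35377788e-01],
       [ 0.00000000e+00,  0.00000000e+00,  0.00000000e+00,
         1.00000000e+00]])}
```

View pics/a_side.png

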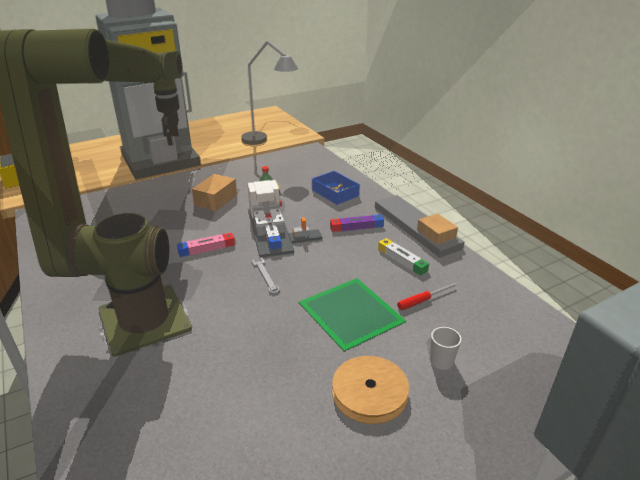

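View pics/a_top.png

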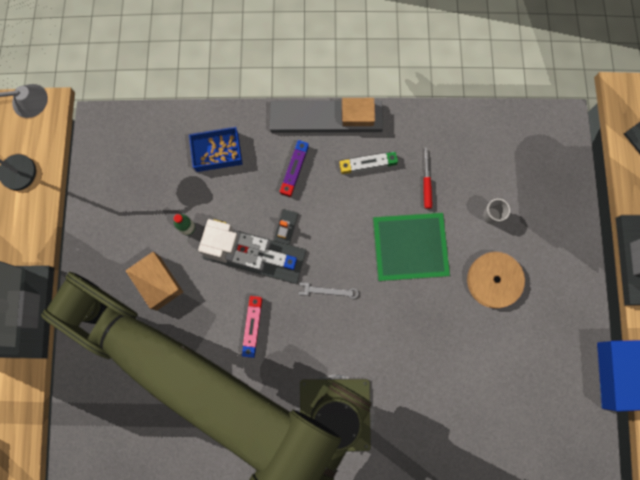

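View pics/a_wrist.png

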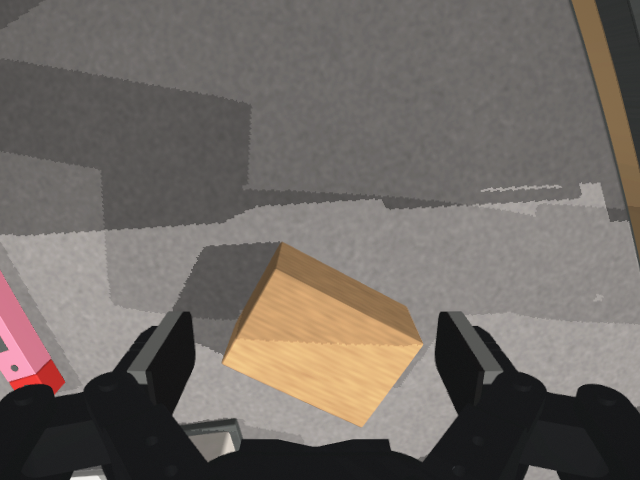

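```bash
cat > h.py <<'E'
import numpy as np, cv2
from scipy.spatial.transform import Rotation as R
from cell import *
def undist(ci,uv):
    uv=np.atleast_2d(np.array(uv,float)); K=np.array([[ci['fx'],0,ci['cx']],[0,ci['fy'],ci['cy']],[0,0,1.]])
    return cv2.undistortPoints(uv.reshape(-1,1,2),K,np.array([ci['k1'],0,0,0,0.])).reshape(-1,2)
def c2w(name,s=None):
    ci=camera_info(name)
    if name=='wrist':
        T=np.eye(4);T[:3,:3]=R.from_euler('xyz',s['tool_rot']).as_matrix();T[:3,3]=s['eef_pos']
        return ci,T@ci['hand_eye']
    return ci,np.linalg.inv(ci['world_to_cam'])
def ray(name,uv,z,s=None):
    ci,M=c2w(name,s); n=undist(ci,uv); d=np.c_[n,np.ones(len(n))]@M[:3,:3].T; o=M[:3,3]
    return o+d*((z-o[2])/d[:,2])[:,None]
def proj(name,P,s=None):
    ci,M=c2w(name,s); W=np.linalg.inv(M); P=np.atleast_2d(P)@W[:3,:3].T+W[:3,3]
    n=P[:,:2]/P[:,2:]; r2=(n**2).sum(1)[:,None]; n=n*(1+ci['k1']*r2)
    return n*[ci['fx'],ci['fy']]+[ci['cx'],ci['cy']]
def delta(p,rpy=None,s=None):
    """target world TCP -> offset mm/rotvec in tool axes now"""
    s=s or observe(); A=R.from_euler('xyz',s['tool_rot']); 
    off=A.inv().apply(np.array(p)-s['eef_pos'])*1000
    rv=(A.inv()*R.from_euler('xyz',rpy)).as_rotvec() if rpy is not None else np.zeros(3)
    return off.round(1),rv.round(4)
E
python3 - <<'E'
import cv2
im=cv2.imread('pics/a_top.png')
cv2.imwrite('pics/b_top.png',cv2.resize(im[190:320,170:370],None,fx=4,fy=4,interpolation=cv2.INTER_CUBIC))
im=cv2.imread('pics/a_side.png')
cv2.imwrite('pics/b_side.png',cv2.resize(im[160:270,220:350],None,fx=5,fy=5,interpolation=cv2.INTER_CUBIC))
E
```

```text
(no output)
```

View pics/b_top.png

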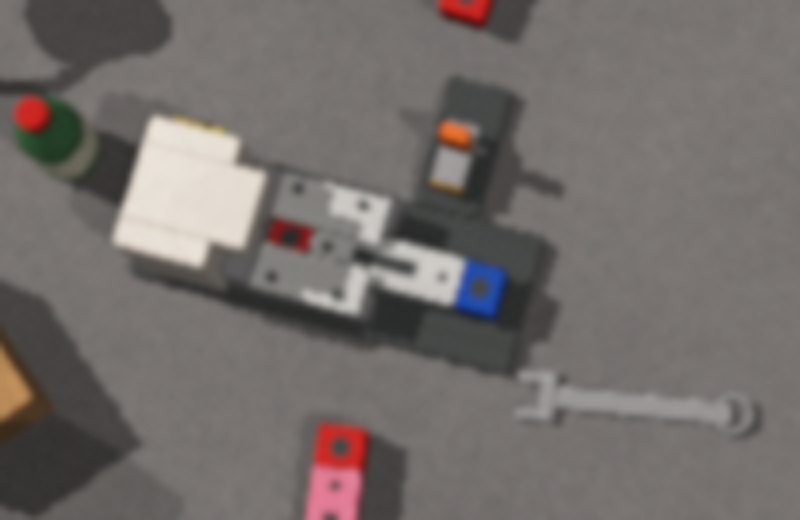

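View pics/b_side.png

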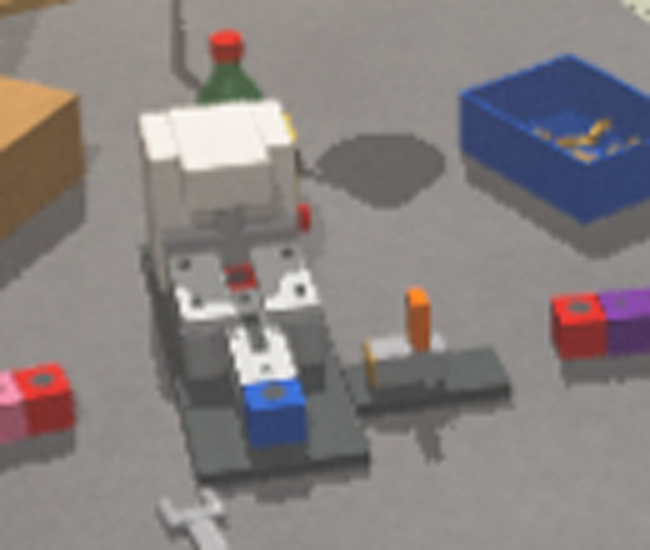

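```bash
python3 - <<'E'
from h import *
f=lambda p:np.array(p)/4+[170,190]
pts=[f(p) for p in [(468,260),(506,270),(494,317),(457,307),(366,253)]]
print(ray('top',pts,0.042))
print('tab',ray('top',[f((456,132))],0.071))
print('apron',ray('top',[f((548,236)),f((515,373))],0.012))
m=[(373,213),(443,213),(449,279),(379,280)]
print('mat',ray('top',m,0.003))
E
```

```text
[[0.46891803 0.1363982  0.042     ]
 [0.46116207 0.10784664 0.042     ]
 [0.4255978  0.11665363 0.042     ]
 [0.43328618 0.14435439 0.042     ]
 [0.47463045 0.21311166 0.042     ]]
tab [[0.56076438 0.14426443 0.071     ]]
apron [[0.49261554 0.07731239 0.012     ]
 [0.38737443 0.10216555 0.012     ]]
mat [[ 0.60732021 -0.12782038  0.003     ]
 [ 0.60644494 -0.34724494  0.003     ]
 [ 0.39847547 -0.35632472  0.003     ]
 [ 0.39705864 -0.14162791  0.003     ]]
```

```bash
python3 - <<'E'
from h import *
print(delta([0.457,0.160,0.25],[np.pi,0,-0.26]))
E
```

```text
(array([-308.1,  343.3,  -11.2]), array([1.000e-03, 1.400e-03, 1.385e+00]))
```

send_rows --steps '[{"offset":[-308,343,-11],"angular":[0,0,1.385],"jaw":85},{"offset":[-308,343,-11],"angular":[0,0,1.385],"jaw":85},{"offset":[-308,343,-11],"angular":[0,0,1.385],"jaw":85},{"offset":[-308,343,-11],"angular":[0,0,1.385],"jaw":85},{"offset":[-308,343,-11],"angular":[0,0,1.385],"jaw":85},{"offset":[-308,343,-11],"angular":[0,0,1.385],"jaw":85},{"offset":[-308,343,-11],"angular":[0,0,1.385],"jaw":85},{"offset":[-308,343,-11],"angular":[0,0,1.385],"jaw":85},{"offset":[-308,343,-11],"angular":[0,0,1.385],"jaw":85},{"offset":[-308,343,-11],"angular":[0,0,1.385],"jaw":85}]'

```text
time: 0.98
eef_pos: [0.44, 0.1998, 0.2492]
tool_rot: [-3.142, -0.0, -0.131]
contact_force: [0.7, 0.7, 0.3]
gripper_width: 0.085
```

```bash
python3 - <<'E'
from h import *
print(observe()['joints'],delta([0.457,0.160,0.25],[np.pi,0,-0.26]))
E
```

```text
[ 3.15058443e-01 -2.62470242e-01  1.99980704e+00  7.98879692e-06
  1.40406617e+00  4.45846340e-01] (array([22. , 37.2, -0.8]), array([-1.000e-04, -2.000e-04,  1.292e-01]))
```

send_rows --steps '[{"offset":[22,37,-1],"angular":[0,0,0.129],"jaw":85},{"offset":[22,37,-1],"angular":[0,0,0.129],"jaw":85},{"offset":[22,37,-1],"angular":[0,0,0.129],"jaw":85},{"offset":[22,37,-1],"angular":[0,0,0.129],"jaw":85}]'

```text
time: 1.32
eef_pos: [0.4569, 0.1623, 0.25]
tool_rot: [-3.141, 0.001, -0.254]
contact_force: [-0.2, 0.3, 0.1]
gripper_width: 0.0849
```

```bash
python3 - <<'E'
from h import *
s=observe(); im=camera('wrist'); print(s['eef_pos'],s['tool_rot'],np.abs(s['joint_velocities']).max())
np.save('s_w1.npy',np.r_[s['eef_pos'],s['tool_rot']])
cv2.imwrite('pics/w1.png',im[:,:,::-1])
im=camera('top');cv2.imwrite('pics/t1.png',im[:,:,::-1])
E
```

```text
[0.45694368 0.1622779  0.24999056] [-3.14141658e+00  7.65728789e-04 -2.53919850e-01] 0.03711832906797519
```

View pics/w1.png

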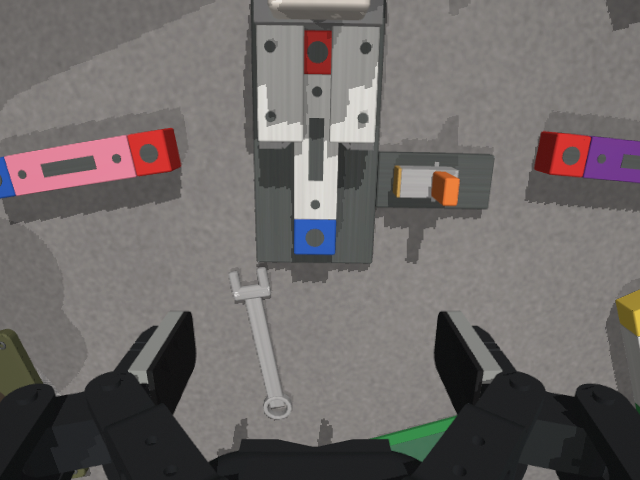

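```bash
python3 - <<'E'
from h import *
v=np.load('s_w1.npy'); s=dict(eef_pos=v[:3],tool_rot=v[3:])
im=cv2.imread('pics/w1.png'); hsv=cv2.cvtColor(im,cv2.COLOR_BGR2HSV)
b=cv2.inRange(hsv,(105,150,80),(125,255,255)); b[:, :200]=0; b[:,450:]=0
n,l,st,c=cv2.connectedComponentsWithStats(b); print(st[1:],)
ys,xs=np.nonzero(b)
for y in range(216,258,3):
    r=xs[ys==y]; 
    if len(r): print(y,r.min(),r.max()+1)
# die sides along length: white/gray edges
g=cv2.cvtColor(im,cv2.COLOR_BGR2GRAY)
for y in range(145,215,8):
    print(y,g[y,286:346])
o=cv2.inRange(hsv,(5,180,120),(18,255,255)); o[:,:385]=0;o[:,500:]=0
n,l,st,c=cv2.connectedComponentsWithStats(o); print(st[1:])
cv2.imwrite('pics/w1z.png',cv2.resize(im[130:280,240:500],None,fx=3,fy=3,interpolation=cv2.INTER_CUBIC))
E
```

```text
[[ 294  220   42   35 1168]]
222 294 336
225 294 336
228 294 336
231 294 336
234 294 336
237 294 336
240 294 336
243 294 335
246 294 335
249 294 335
252 294 335
145 [111 101  76  60  59  61  61  62 126 144 146 143 142 142 142 142 200 210
 213 214 214 213 189 109  88  86  87  86  86  86  86  86  87  90  88  86
  87 118 213 214 216 151 145 142 143 146 143 141 139 142 143 144  95  47
  47  47  49  71 102 111]
153 [ 60  60  59  59  58  61  61  62 126 143 145 143 142 141 141 141 199 209
 211 213 213 214 162 100  87  86  87  87  86  86  85  85  87  90  87  86
  87 151 213 215 215 151 143 142 143 145 143 140 138 141 143 138  69  47
  49  48  48  47  59  60]
161 [ 60  61  59  58  58  62  61  62 180 214 217 213 211 211 210 210 208 210
 212 212 212 214 162 100  88  86  87  86  86  86  84  86  88  89  86  86
  86 169 213 214 215 215 214 211 215 217 211 209 208 212 215 211  70  47
  48  48  48  47  47  59]
169 [ 60  59  59  57  59  60  61  63 179 213 216 212 209 211 210 208 206 208
 211 212 213 214 162  99  86  86  88  86  85  86  84  85  89  89  86  86
  86 181 212 214 215 214 214 213 216 215 2
[... 625 characters left out ...]
05 208
 210 213 214 215 214 211 210 213 214 215 211 212 217 217 217 215 217 218
 220 218 214 214 214 213 213 213 216 214 211 210 211 214 210  97  76  75
  78  77  77  76  88  88]
201 [ 90  90  88  87  89  65  60  62 181 212 213 209 207 207 208 207 205 206
 209 212 215 215 215 213 212 173 115  86  86  85  85  95 112 206 217 218
 220 217 214 213 213 213 214 214 213 212 211 211 213 219 195  95  77  78
  79  76  87  89  88  88]
209 [ 90  90  88  86  88  89  64  62 181 212 214 209 206 207 208 207 205 207
 209 213 215 215 214 213 213 214 207 196 168 167 194 207 216 215 215 218
 219 215 212 214 213 213 213 213 213 213 211 212 212 216 149  84  77  77
  78  76  76  88  89  88]
[[435 172  24  34 472]]
```

View pics/w1z.png

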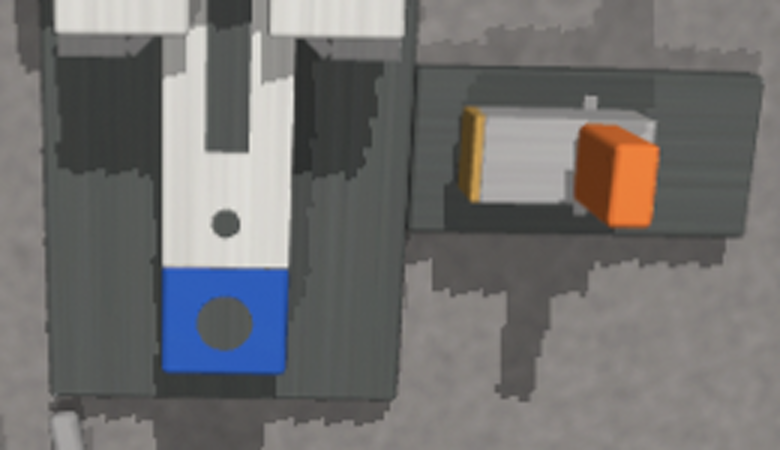

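```bash
python3 - <<'E'
from h import *
v=np.load('s_w1.npy'); s=dict(eef_pos=v[:3],tool_rot=v[3:])
L=ray('wrist',[(294,v_) for v_ in (150,254.8)],.042,s)
Rr=ray('wrist',[(338.3,150),(335.2,254.8)],.042,s)
print(L,Rr,np.linalg.norm(L-Rr,axis=1))
C=(L+Rr)/2; print(C)
d=C[1]-C[0]; yaw=np.arctan2(d[1],d[0]); print('yaw',yaw)
for a in(L,Rr): d=a[1]-a[0]; print(np.arctan2(d[1],d[0]))
ex=np.array([np.cos(yaw),np.sin(yaw),0]); ey=np.array([-ex[1],ex[0],0])
be=C[1]; m=be-.09*ex; print('mouth',m, 'be',be)
f=lambda p:np.array(p)/3+[240,130]
def st(P): return np.c_[(P-m)@ex,(P-m)@ey]*1000
print('tab',st(ray('wrist',[f(p) for p in[(609,138),(658,149),(653,227),(609,226)]],.071,s)))
print('face',st(ray('wrist',[f(p) for p in[(460,107),(460,197)]],.035,s)))
print('apron',st(ray('wrist',[f(p) for p in[(52,396),(397,396)]],.012,s)))
E
```

```text
[[0.4507418  0.20829764 0.042     ]
 [0.42697598 0.12180195 0.042     ]] [[0.4853085  0.19933093 0.042     ]
 [0.46156129 0.11284339 0.042     ]] [0.03571077 0.03572673]
[[0.46802515 0.20381428 0.042     ]
 [0.44426863 0.11732267 0.042     ]]
yaw -1.8388542840173858
-1.8389422324318017
-1.8387663230676252
mouth [0.46810596 0.2041085  0.042     ] be [0.44426863 0.11732267 0.042     ]
tab [[ 15.01358387  96.02324314]
 [ 17.52955376 108.88442636]
 [ 37.75362054 109.83342141]
 [ 37.70275739  98.30257972]]
face [[12.82506754 64.47377015]
 [38.25452264 66.15347377]]
apron [[108.9164669  -54.18300428]
 [107.31902677  54.99628628]]
```

```bash
cat >> h.py <<'E'
M=np.array([0.4681,0.2041,0.0]); YAW=-1.839
EX=np.array([np.cos(YAW),np.sin(YAW),0]); EY=np.array([-EX[1],EX[0],0])
def S(x,y,z): return M+EX*x+EY*y+np.array([0,0,z])
E
python3 - <<'E'
from h import *
print(observe()['eef_pos'],delta(S(.065,0,.026),[np.pi,0,YAW+np.pi/2]))
E
```

```text
[0.45659425 0.16331672 0.24996649] (array([1.00e-01, 2.26e+01, 2.24e+02]), array([-0.    ,  0.0007,  0.0166]))
```

send_rows --steps '[{"offset":[0,22.6,40],"angular":[0,0,0.0166],"jaw":85},{"offset":[0,22.6,80],"angular":[0,0,0.0166],"jaw":85},{"offset":[0,22.6,120],"angular":[0,0,0.0166],"jaw":85},{"offset":[0,22.6,150],"angular":[0,0,0.0166],"jaw":85},{"offset":[0,22.6,170],"angular":[0,0,0.0166],"jaw":85},{"offset":[0,22.6,180],"angular":[0,0,0.0166],"jaw":85}]'

```text
time: 1.92
eef_pos: [0.4483, 0.1413, 0.0664]
tool_rot: [3.139, 0.006, -0.267]
contact_force: [0.1, -0.5, -0.1]
gripper_width: 0.0851
```

```bash
python3 - <<'E'
from h import *
for i in range(3):
    s=observe(); print(s['eef_pos'],s['tool_rot'],delta(S(.065,0,.026),[np.pi,0,YAW+np.pi/2]))
    if i<1: im=camera('wrist'); cv2.imwrite('pics/w2.png',im[:,:,::-1])
E
```

```text
[0.44832152 0.14132637 0.06642802] [ 3.13886595  0.00582749 -0.2673884 ] (array([ 2.7, -0.9, 40.4]), array([0.0027, 0.0058, 0.0008]))
[0.44829545 0.14114888 0.06614104] [ 3.13857501  0.00631555 -0.26772571] (array([ 2.7, -1.1, 40.1]), array([0.003 , 0.0063, 0.0005]))
[0.44829545 0.14114888 0.06614104] [ 3.13857501  0.00631555 -0.26772571] (array([ 2.7, -1.1, 40.1]), array([0.003 , 0.0063, 0.0005]))
```

View pics/w2.png

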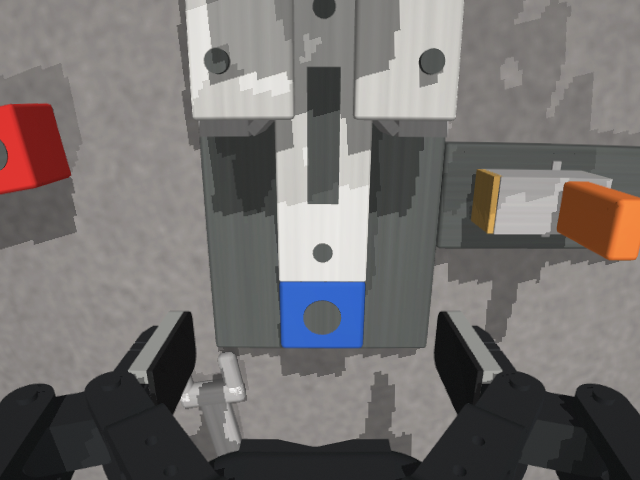

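send_rows --steps '[{"offset":[2,-1,20],"angular":[0.003,0.006,0],"jaw":85},{"offset":[2,-1,34],"angular":[0.003,0.006,0],"jaw":85},{"offset":[2,-1,40],"angular":[0.003,0.006,0],"jaw":85},{"offset":[2,-1,40],"angular":[0.003,0.006,0],"jaw":85}]'

```text
time: 2.3
eef_pos: [0.4533, 0.1414, 0.0301]
tool_rot: [-3.139, -0.005, -0.269]
contact_force: [0.2, 0.1, 0.6]
gripper_width: 0.0851
```

```bash
python3 - <<'E'
from h import *
s=observe(); print(s['eef_pos'],s['tool_rot'],s['contact_force'],delta(S(.065,0,.026),[np.pi,0,YAW+np.pi/2]))
E
```

```text
[0.45329638 0.14142276 0.03005427] [-3.13906661 -0.00496116 -0.26920384] [0.19407135 0.0719116  0.6430281 ] (array([-2.4,  0.7,  4. ]), array([-0.0025, -0.005 , -0.001 ]))
```

send_rows --steps '[{"offset":[-2,1,4],"angular":[-0.003,-0.006,0],"jaw":85},{"offset":[-2,1,4],"angular":[-0.003,-0.006,0],"jaw":85},{"offset":[-2,1,4],"angular":[-0.003,-0.006,0],"jaw":60},{"offset":[-2,1,4],"angular":[-0.003,-0.006,0],"jaw":50}]'

```text
time: 2.63
eef_pos: [0.4522, 0.1406, 0.0272]
tool_rot: [-3.141, -0.001, -0.27]
contact_force: [0.6, 0.1, -1.0]
gripper_width: 0.0631
```

```bash
python3 - <<'E'
from h import *
s=observe(); print(s['eef_pos'],s['tool_rot'],s['contact_force'],delta(S(.065,0,.026),[np.pi,0,YAW+np.pi/2]))
E
```

```text
[0.45216341 0.14057761 0.02716624] [-3.14086266e+00 -1.47468742e-03 -2.70466022e-01] [ 0.62982897  0.10825446 -1.01809491] (array([-1.5, -0.5,  1.2]), array([-0.0007, -0.0015, -0.0023]))
```

send_rows --squeeze 60 --steps '[{"offset":[-1,0,1],"angular":[0,0,0],"jaw":45},{"offset":[-1,0,1],"angular":[0,0,0],"jaw":40},{"offset":[-1,0,1],"angular":[0,0,0],"jaw":33},{"offset":[-1,0,1],"angular":[0,0,0],"jaw":30},{"offset":[-1,0,1],"angular":[0,0,0],"jaw":30},{"offset":[-1,0,1],"angular":[0,0,0],"jaw":30}]'

```text
time: 3.13
eef_pos: [0.4509, 0.1407, 0.0257]
tool_rot: [-3.141, -0.001, -0.271]
contact_force: [0.1, -0.7, 4.8]
gripper_width: 0.0349
```

```bash
python3 - <<'E'
from h import *
s=observe(); print(s['eef_pos'],s['tool_rot'],s['contact_force'],delta(S(.065,0,.026),[np.pi,0,YAW+np.pi/2]))
E
```

```text
[0.45087816 0.14066905 0.02572446] [-3.14140282e+00 -5.26017349e-04 -2.70643732e-01] [ 0.10938355 -0.71559623  4.76068043] (array([-0.2, -0.7, -0.3]), array([-0.0002, -0.0005, -0.0024]))
```

send_rows --steps '[{"offset":[0,5,0],"angular":[0,0,0],"jaw":30},{"offset":[0,15,0],"angular":[0,0,0],"jaw":30},{"offset":[0,30,0],"angular":[0,0,0],"jaw":30},{"offset":[0,50,0],"angular":[0,0,0],"jaw":30},{"offset":[0,70,0],"angular":[0,0,0],"jaw":30},{"offset":[0,90,0],"angular":[0,0,0],"jaw":30},{"offset":[0,105,0],"angular":[0,0,0],"jaw":30},{"offset":[0,112,0],"angular":[0,0,0],"jaw":30},{"offset":[0,112,0],"angular":[0,0,0],"jaw":30}]'

```text
time: 3.88
eef_pos: [0.4201, 0.0309, 0.0254]
tool_rot: [3.14, -0.0, -0.272]
contact_force: [-2.5, -5.6, 5.9]
gripper_width: 0.0351
```

```bash
python3 - <<'E'
from h import *
s=observe(); print(s['eef_pos'],s['tool_rot'],s['contact_force'],s['gripper_width'])
im=camera('wrist'); cv2.imwrite('pics/w3.png',im[:,:,::-1])
E
```

```text
[0.4201472  0.03091792 0.02541048] [ 3.13972275e+00 -1.90615341e-04 -2.71979661e-01] [-2.48014738 -5.64400009  5.89462402] 0.0350555932983772
```

View pics/w3.png

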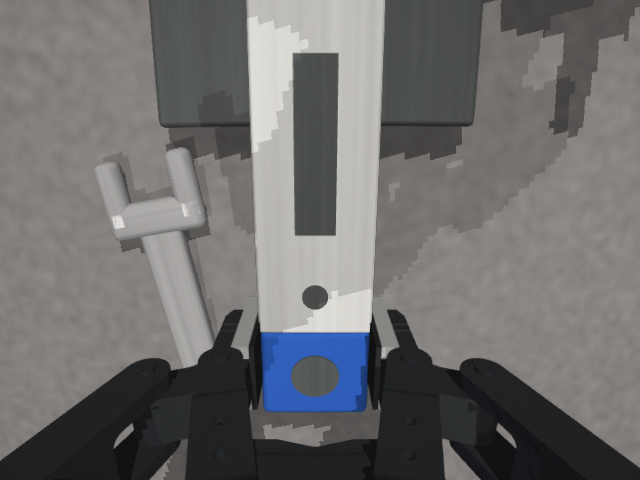

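```bash
python3 - <<'E'
from h import *
print(delta([.567,-.243,.14],[np.pi,0,np.pi/2]))
E
```

```text
(array([ 214.8,  225.2, -113.9]), array([ 1.800e-03,  2.000e-03, -1.842e+00]))
```

send_rows --steps '[{"offset":[0,0,-15],"angular":[0,0,0],"jaw":30},{"offset":[0,0,-45],"angular":[0,0,0],"jaw":30},{"offset":[0,10,-80],"angular":[0,0,0],"jaw":30},{"offset":[0,30,-110],"angular":[0,0,0],"jaw":30},{"offset":[20,55,-115],"angular":[0,0,-0.1],"jaw":30},{"offset":[40,80,-115],"angular":[0,0,-0.22],"jaw":30},{"offset":[60,100,-115],"angular":[0,0,-0.34],"jaw":30},{"offset":[80,120,-115],"angular":[0,0,-0.46],"jaw":30},{"offset":[100,140,-115],"angular":[0,0,-0.58],"jaw":30},{"offset":[120,160,-115],"angular":[0,0,-0.7],"jaw":30}]'

```text
time: 4.77
eef_pos: [0.4929, -0.1543, 0.1384]
tool_rot: [-3.14, 0.003, 0.436]
contact_force: [-0.1, 0.2, -1.9]
gripper_width: 0.0353
```

```bash
python3 - <<'E'
from h import *
s=observe(); print(s['contact_force'],s['gripper_width'],delta([.567,-.243,.14],[np.pi,0,np.pi/2]))
E
```

```text
[-0.09167545  0.23881214 -1.86590837] 0.0352928163192819 (array([ 29.7, 111.7,  -1.9]), array([-0.0031,  0.0015, -1.1349]))
```

send_rows --steps '[{"offset":[6,15,0],"angular":[0,0,-0.12],"jaw":30},{"offset":[10,30,0],"angular":[0,0,-0.24],"jaw":30},{"offset":[14,45,0],"angular":[0,0,-0.36],"jaw":30},{"offset":[18,60,0],"angular":[0,0,-0.48],"jaw":30},{"offset":[22,75,0],"angular":[0,0,-0.6],"jaw":30},{"offset":[26,90,0],"angular":[0,0,-0.72],"jaw":30},{"offset":[29,105,0],"angular":[0,0,-0.84],"jaw":30},{"offset":[30,112,0],"angular":[0,0,-0.96],"jaw":30},{"offset":[30,112,0],"angular":[0,0,-1.06],"jaw":30},{"offset":[30,112,0],"angular":[0,0,-1.135],"jaw":30}]'

```text
time: 5.6
eef_pos: [0.5667, -0.2425, 0.1379]
tool_rot: [-3.138, -0.001, 1.569]
contact_force: [-0.4, 0.4, -3.0]
gripper_width: 0.0352
```

send_rows --steps '[{"offset":[0,0,30],"angular":[0,0,0],"jaw":30},{"offset":[0,0,60],"angular":[0,0,0],"jaw":30},{"offset":[0,0,80],"angular":[0,0,0],"jaw":30},{"offset":[0,0,95],"angular":[0,0,0],"jaw":30},{"offset":[0,0,100],"angular":[0,0,0],"jaw":30},{"offset":[0,0,100],"angular":[0,0,0],"jaw":30},{"offset":[0,0,100],"angular":[0,0,0],"jaw":30}]'

```text
time: 6.18
eef_pos: [0.5673, -0.2425, 0.0399]
tool_rot: [-3.141, -0.0, 1.565]
contact_force: [-0.1, -0.5, -3.2]
gripper_width: 0.0349
```

```bash
python3 - <<'E'
from h import *
s=observe(); print(s['eef_pos'],s['tool_rot'],s['contact_force'],s['gripper_width'])
for n in('top','side','wrist'):
    im=camera(n); cv2.imwrite(f'pics/m1_{n}.png',im[:,:,::-1])
print(observe()['eef_pos'])
im=cv2.imread('pics/m1_side.png')
cv2.imwrite('pics/m1_sidez.png',cv2.resize(im[200:370,230:450],None,fx=3.5,fy=3.5,interpolation=cv2.INTER_CUBIC))
E
```

```text
[ 0.56726637 -0.24253785  0.03986964] [-3.14070050e+00 -2.78116448e-04  1.56488345e+00] [-0.05167252 -0.50312782 -3.24283718] 0.03493137749224107
[ 0.56843294 -0.24335218  0.04186134]
```

View pics/m1_sidez.png

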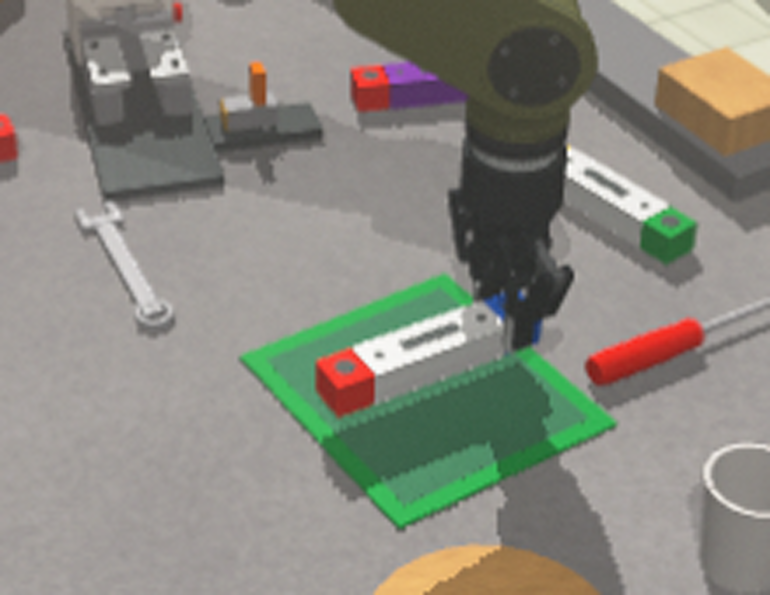

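View pics/m1_wrist.png

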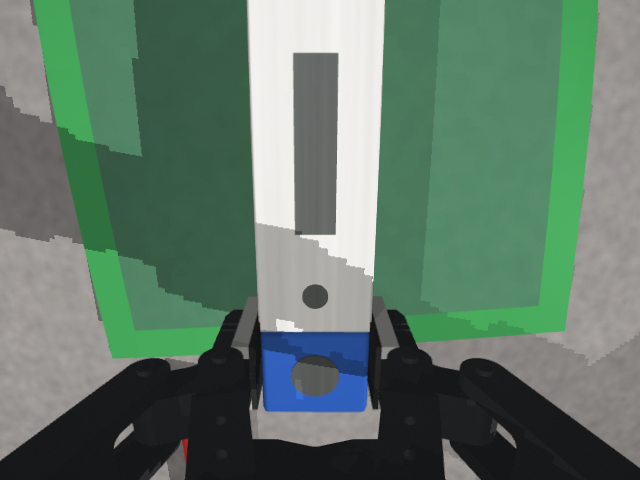

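send_rows --steps '[{"offset":[0,-8,8],"angular":[0,0,0],"jaw":30},{"offset":[0,-8,16],"angular":[0,0,0],"jaw":30},{"offset":[0,-8,20],"angular":[0,0,0],"jaw":30},{"offset":[0,-8,22],"angular":[0,0,0],"jaw":30},{"offset":[0,-8,22],"angular":[0,0,0],"jaw":30},{"offset":[0,-8,22],"angular":[0,0,0],"jaw":30}]'

```text
time: 6.83
eef_pos: [0.5594, -0.2428, 0.0181]
tool_rot: [-3.141, -0.0, 1.564]
contact_force: [0.1, -0.2, -2.8]
gripper_width: 0.0348
```

send_rows --steps '[{"offset":[0,0,1],"angular":[0,0,0],"jaw":30},{"offset":[0,0,1.5],"angular":[0,0,0],"jaw":30},{"offset":[0,0,1.5],"angular":[0,0,0],"jaw":30}]'

```text
time: 7.08
eef_pos: [0.5596, -0.2429, 0.017]
tool_rot: [3.141, 0.0, 1.565]
contact_force: [0.6, 0.9, -2.5]
gripper_width: 0.0349
```

send_rows --steps '[{"offset":[0,0,0.7],"angular":[0,0,0],"jaw":30},{"offset":[0,0,0.7],"angular":[0,0,0],"jaw":36},{"offset":[0,0,0.7],"angular":[0,0,0],"jaw":42},{"offset":[0,0,0.7],"angular":[0,0,0],"jaw":50},{"offset":[0,0,0.7],"angular":[0,0,0],"jaw":60},{"offset":[0,0,0.7],"angular":[0,0,0],"jaw":70}]'

```text
time: 7.58
eef_pos: [0.5595, -0.2429, 0.0163]
tool_rot: [3.141, 0.0, 1.564]
contact_force: [-0.2, 0.6, -0.1]
gripper_width: 0.0696
```

send_rows --steps '[{"offset":[0,0,-20],"angular":[0,0,0],"jaw":75},{"offset":[0,0,-55],"angular":[0,0,0],"jaw":75},{"offset":[0,0,-90],"angular":[0,0,0],"jaw":75},{"offset":[0,-20,-120],"angular":[0,0,0],"jaw":75},{"offset":[0,-50,-130],"angular":[0,0,0],"jaw":75},{"offset":[0,-80,-130],"angular":[0,0,0],"jaw":75},{"offset":[0,-110,-130],"angular":[0,0,0],"jaw":75},{"offset":[0,-125,-130],"angular":[0,0,0],"jaw":75},{"offset":[0,-125,-130],"angular":[0,0,0],"jaw":75},{"offset":[0,-125,-130],"angular":[0,0,0],"jaw":75}]'

```text
time: 8.42
eef_pos: [0.4342, -0.2422, 0.1464]
tool_rot: [3.14, 0.001, 1.563]
contact_force: [0.5, 0.1, -0.4]
gripper_width: 0.0748
```

```bash
python3 - <<'E'
from h import *
s=observe(); print(s['eef_pos'],s['tool_rot'],s['contact_force'],s['gripper_width'],np.abs(s['joint_velocities']).max())
im=camera('wrist'); cv2.imwrite('pics/m2_wrist.png',im[:,:,::-1]); np.save('s_m2.npy',np.r_[s['eef_pos'],s['tool_rot']])
E
```

```text
[ 0.43422771 -0.24216152  0.14636196] [3.14047771e+00 5.05331943e-04 1.56338816e+00] [ 0.51539629  0.09383468 -0.37587805] 0.07478524182506109 0.03466556734803874
```

View pics/m2_wrist.png

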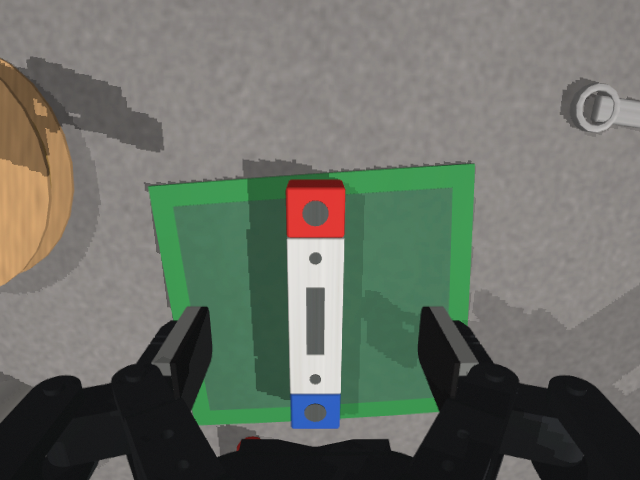

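```bash
python3 - <<'E'
from h import *
v=np.load('s_m2.npy'); s=dict(eef_pos=v[:3],tool_rot=v[3:])
im=cv2.imread('pics/m2_wrist.png')
hsv=cv2.cvtColor(im,cv2.COLOR_BGR2HSV)
print(im[176:196,330].tolist())
g=im[:,:,2].astype(int)
E_=[]
for y in (200,215,230):
  r=np.nonzero(cv2.inRange(hsv,(0,150,150),(8,255,255))[y,250:400])[0]+250; E_.append((y,r.min(),r.max()+1))
for y in (250,300,370,385):
  r=np.nonzero(im[y,270:360,2]>180)[0]+270; E_.append((y,r.min(),r.max()+1))
print(E_)
L=ray('wrist',[(a,y) for y,a,b in E_],.033,s); Rr=ray('wrist',[(b,y) for y,a,b in E_],.033,s)
C=(L+Rr)/2; print(C, np.linalg.norm(L-Rr,axis=1))
p=np.polyfit(C[:,0],C[:,1],1); print('yaw',np.arctan(p[0]),p)
print('red top edge x',ray('wrist',[(316,188),(316,238)],.033,s))
print('blue',ray('wrist',[(316,394),(316,429)],.033,s))
E
```

```text
[[83, 154, 64], [66, 121, 51], [56, 102, 43], [39, 67, 74], [22, 28, 96], [21, 22, 101], [20, 22, 100], [22, 23, 101], [20, 21, 100], [20, 23, 101], [19, 23, 100], [29, 31, 135], [35, 39, 171], [44, 48, 198], [50, 55, 221], [52, 56, 225], [52, 57, 224], [52, 57, 224], [52, 57, 225], [52, 57, 225]]
[(200, np.int64(287), np.int64(345)), (215, np.int64(287), np.int64(345)), (230, np.int64(287), np.int64(344)), (250, np.int64(288), np.int64(344)), (300, np.int64(289), np.int64(343)), (370, np.int64(290), np.int64(341)), (385, np.int64(291), np.int64(341))]
[[ 0.41219893 -0.24021446  0.033     ]
 [ 0.42153966 -0.24027656  0.033     ]
 [ 0.43107769 -0.24064831  0.033     ]
 [ 0.44413247 -0.24042612  0.033     ]
 [ 0.47863146 -0.2406527   0.033     ]
 [ 0.53240539 -0.24134945  0.033     ]
 [ 0.54494203 -0.24108288  0.033     ]] [0.03499959 0.03537119 0.03514111 0.03504657 0.03518213 0.03541033
 0.03523685]
yaw -0.00723132905987953 [-0.00723146 -0.23729147]
red top edge x [[ 0.40487349 -0.24016646  0.033     ]
 [ 0.43625372 -0.24037491  0.033     ]]
blue [[ 0.55262016 -0.24113312  0.033     ]
 [ 0.58417246 -0.24133528  0.033     ]]
```

send_rows --steps '[{"offset":[0.5,-4.7,35],"angular":[0,0,0],"jaw":75},{"offset":[0.5,-4.7,70],"angular":[0,0,0],"jaw":75},{"offset":[0.5,-4.7,100],"angular":[0,0,0],"jaw":75},{"offset":[0.5,-4.7,120],"angular":[0,0,0],"jaw":75},{"offset":[0.5,-4.7,129],"angular":[0,0,0],"jaw":75},{"offset":[0.5,-4.7,129],"angular":[0,0,0],"jaw":60},{"offset":[0.5,-4.7,129],"angular":[0,0,0],"jaw":48},{"offset":[0.5,-4.7,129],"angular":[0,0,0],"jaw":40}]'

```text
time: 9.13
eef_pos: [0.4314, -0.2424, 0.0188]
tool_rot: [3.139, 0.002, 1.565]
contact_force: [0.2, 0.0, 1.2]
gripper_width: 0.041
```

send_rows --squeeze 60 --steps '[{"offset":[0,0,0],"angular":[0,0,0],"jaw":34},{"offset":[0,0,0],"angular":[0,0,0],"jaw":30},{"offset":[0,0,0],"angular":[0,0,0],"jaw":30},{"offset":[0,0,0],"angular":[0,0,0],"jaw":30}]'

```text
time: 9.47
eef_pos: [0.4314, -0.2426, 0.0192]
tool_rot: [3.138, 0.002, 1.564]
contact_force: [0.6, 1.2, 7.5]
gripper_width: 0.0346
```

```bash
python3 - <<'E'
from h import *
s=observe(); print(s['eef_pos'],s['tool_rot'],s['contact_force'],s['gripper_width'])
im=camera('wrist'); cv2.imwrite('pics/m3_wrist.png',im[:,:,::-1])
E
```

```text
[ 0.43143204 -0.24256099  0.0192427 ] [3.13760896e+00 2.38498237e-03 1.56438080e+00] [0.60313313 1.22867456 7.49431107] 0.03455203526319263
```

View pics/m3_wrist.png

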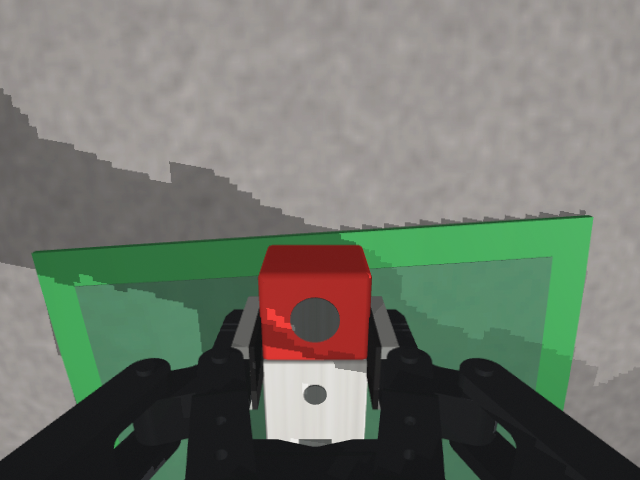

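```bash
cat >> h.py <<'E'
YAW=-1.841
EX=np.array([np.cos(YAW),np.sin(YAW),0]); EY=np.array([-EX[1],EX[0],0])
P0=np.array([.45088,.14067,0]); M=P0-.065*EX
E
python3 - <<'E'
from h import *
print(M, S(.178,0,.03),delta(S(.178,0,.13),[np.pi,0,YAW+np.pi*1.5]))
E
```

```text
[0.4682303  0.20331158 0.        ] [0.42071717 0.03177003 0.03      ] (array([ 274. ,  -12. , -111.4]), array([ 0.0019,  0.0046, -1.307 ]))
```

send_rows --steps '[{"offset":[0,0,-15],"angular":[0,0,0],"jaw":30},{"offset":[0,0,-50],"angular":[0,0,0],"jaw":30},{"offset":[0,0,-90],"angular":[0,0,0],"jaw":30},{"offset":[20,0,-112],"angular":[0,0,-0.1],"jaw":30},{"offset":[50,-2,-112],"angular":[0,0,-0.22],"jaw":30},{"offset":[80,-3,-112],"angular":[0,0,-0.34],"jaw":30},{"offset":[110,-5,-112],"angular":[0,0,-0.46],"jaw":30},{"offset":[140,-6,-112],"angular":[0,0,-0.58],"jaw":30},{"offset":[170,-7,-112],"angular":[0,0,-0.7],"jaw":30},{"offset":[200,-8,-112],"angular":[0,0,-0.82],"jaw":30}]'

```text
time: 10.35
eef_pos: [0.4217, -0.0401, 0.1284]
tool_rot: [-3.141, -0.001, 2.39]
contact_force: [0.1, 0.3, -1.9]
gripper_width: 0.0347
```

```bash
python3 - <<'E'
from h import *
s=observe(); print(s['contact_force'],s['joints'],delta(S(.178,0,.13),[np.pi,0,YAW+np.pi*1.5]))
E
```

```text
[ 0.07707006  0.31901082 -1.94970419] [-2.21393575e-01 -3.07862248e-01  2.24361575e+00 -5.14398657e-04
  1.20696880e+00 -2.61109935e+00] (array([49.8, 51.8, -1.6]), array([-0.0008, -0.001 , -0.4815]))
```

send_rows --steps '[{"offset":[18,20,-2],"angular":[0,0,-0.05],"jaw":30},{"offset":[38,40,-2],"angular":[0,0,-0.12],"jaw":30},{"offset":[50,52,-2],"angular":[0,0,-0.2],"jaw":30},{"offset":[50,52,-2],"angular":[0,0,-0.3],"jaw":30},{"offset":[50,52,-2],"angular":[0,0,-0.4],"jaw":30},{"offset":[50,52,-2],"angular":[0,0,-0.48],"jaw":30},{"offset":[50,52,-2],"angular":[0,0,-0.48],"jaw":30},{"offset":[50,52,-2],"angular":[0,0,-0.48],"jaw":30}]'

```text
time: 11.02
eef_pos: [0.4218, 0.033, 0.1305]
tool_rot: [-3.138, -0.0, 2.862]
contact_force: [-0.2, -0.5, -2.4]
gripper_width: 0.0346
```

```bash
python3 - <<'E'
from h import *
s=observe(); print(s['contact_force'],s['joints'],delta(S(.178,0,.0295),[np.pi,0,YAW+np.pi*1.5]))
np.save('s_i1.npy',np.r_[s['eef_pos'],s['tool_rot']])
for n in('wrist','top','side'):
    im=camera(n); cv2.imwrite(f'pics/i1_{n}.png',im[:,:,::-1])
a=cv2.imread('pics/i1_top.png');cv2.imwrite('pics/i1_topz.png',cv2.resize(a[190:320,170:370],None,fx=4,fy=4,interpolation=cv2.INTER_CUBIC))
s=observe(); print(delta(S(.178,0,.0295),[np.pi,0,YAW+np.pi*1.5]))
E
```

```text
[-0.17714735 -0.52518043 -2.35836394] [-0.04710869 -0.31175232  2.24283279 -0.00324486  1.21159766 -2.90817064] (array([  0.6,  -1.1, 101. ]), array([-0.0032, -0.0004, -0.0092]))
(array([  1.2,  -1.1, 101.3]), array([-0.0028,  0.0002, -0.0099]))
```

View pics/i1_wrist.png

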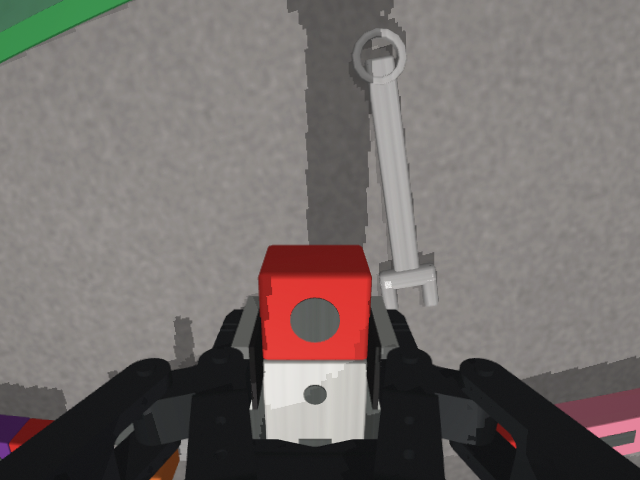

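View pics/i1_topz.png

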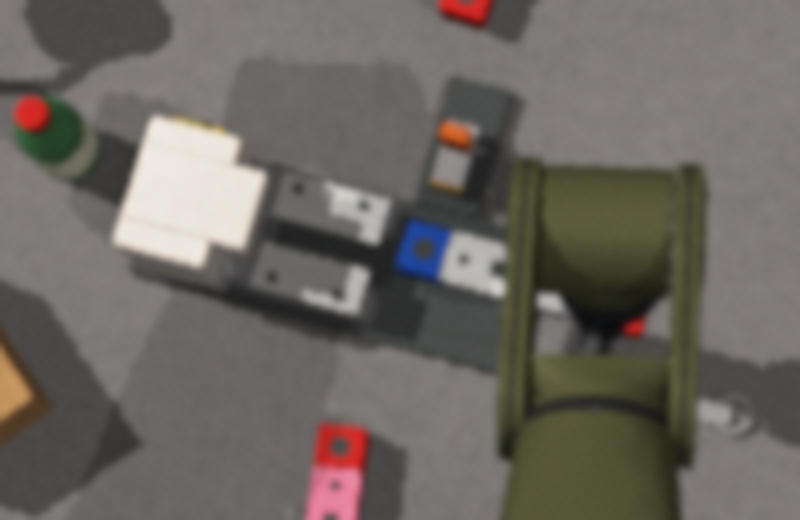

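send_rows --steps '[{"offset":[1,10,0],"angular":[0,0,0.01],"jaw":30},{"offset":[1,19,0],"angular":[0,0,0],"jaw":30},{"offset":[1,19,0],"angular":[0,0,-0.009],"jaw":30},{"offset":[1,19,0],"angular":[0,0,-0.009],"jaw":30}]'

```text
time: 11.5
eef_pos: [0.4268, 0.0517, 0.131]
tool_rot: [-3.139, 0.0, 2.873]
contact_force: [-0.5, -0.2, -2.9]
gripper_width: 0.0349
```

```bash
python3 - <<'E'
from h import *
s=observe(); print(s['contact_force'],s['joints'],s['eef_pos'],s['tool_rot'],delta(S(.158,0,.0295),[np.pi,0,YAW+np.pi*1.5]))
im=camera('side'); cv2.imwrite('pics/i2.png',cv2.resize(im[150:270,220:350,::-1],None,fx=5,fy=5,interpolation=cv2.INTER_CUBIC))
im=camera('top'); cv2.imwrite('pics/i2t.png',cv2.resize(im[190:300,200:350,::-1],None,fx=5,fy=5,interpolation=cv2.INTER_CUBIC))
s=observe(); print(delta(S(.158,0,.0295),[np.pi,0,YAW+np.pi*1.5]))
E
```

```text
[-0.470691   -0.21915145 -2.93315929] [-2.61456714e-03 -2.94255130e-01  2.22869500e+00 -3.18401920e-03
  1.20751726e+00 -2.87401313e+00] [0.426758   0.05168825 0.13096045] [-3.13862593e+00  4.33671083e-04  2.87253116e+00] (array([  0.5,  -0.5, 101.5]), array([-0.003 ,  0.0004,  0.0011]))
(array([  0.5,  -0.2, 101.4]), array([-0.0029,  0.0004, -0.0002]))
```

View pics/i2.png

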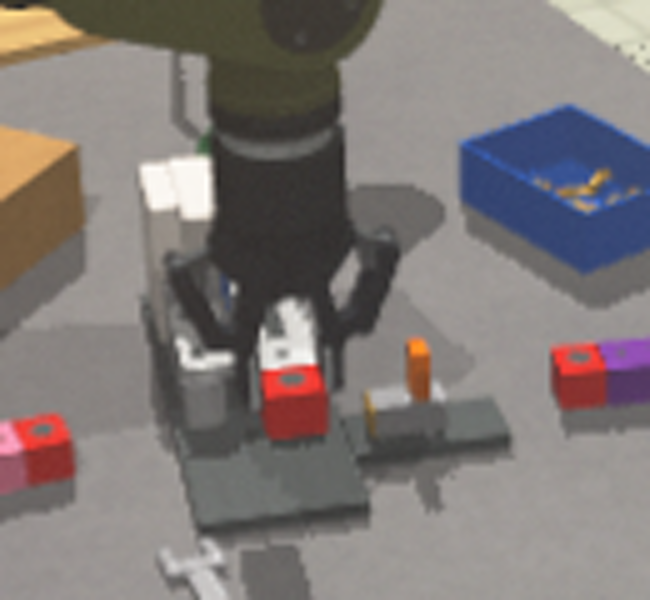

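View pics/i2t.png

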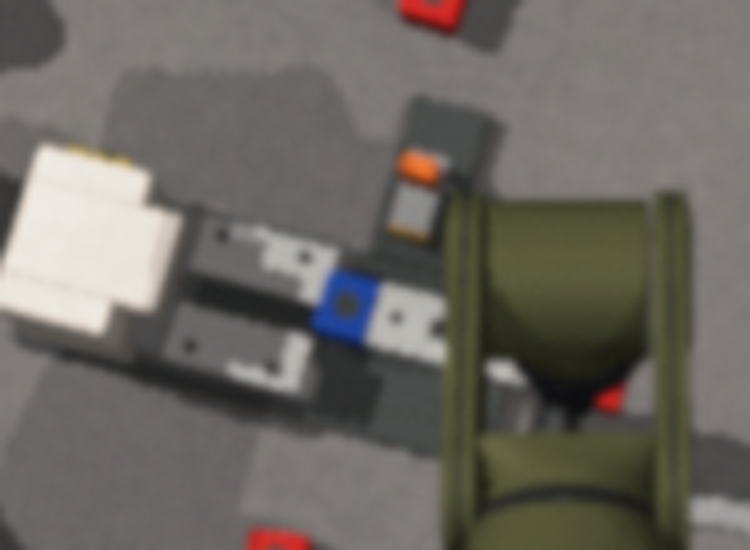

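```bash
python3 - <<'E'
from h import *
f=lambda p:np.array(p)/5+[200,190]
def st(P): return np.c_[(P-M)@EX,(P-M)@EY]*1000
print('blue',st(ray('top',[f(p) for p in[(328,268),(312,331)]],.145)))
print('lips',st(ray('top',[f(p) for p in[(340,243),(325,302),(312,335),(302,392)]],.054)))
im=cv2.imread('pics/t1.png'); 
cv2.imwrite('pics/t1z.png',cv2.resize(im[190:300,200:350],None,fx=5,fy=5,interpolation=cv2.INTER_CUBIC))
E
```

```text
blue [[  7.95633157  18.16310332]
 [  9.43116489 -19.06121362]]
lips [[ -3.10681992  49.73022402]
 [ -1.66035563  12.83161554]
 [ -3.5185349   -8.40392833]
 [  0.42900476 -42.92877951]]
```

send_rows --steps '[{"offset":[0.5,-1,30],"angular":[0,0,0],"jaw":30},{"offset":[0.5,-1,60],"angular":[0,0,0],"jaw":30},{"offset":[0.5,-1,80],"angular":[0,0,0],"jaw":30},{"offset":[0.5,-1,92],"angular":[0,0,0],"jaw":30},{"offset":[0.5,-1,98],"angular":[0,0,0],"jaw":30},{"offset":[0.5,-1,101],"angular":[0,0,0],"jaw":30},{"offset":[0.5,-1,101],"angular":[0,0,0],"jaw":30},{"offset":[0.5,-1,101],"angular":[0,0,0],"jaw":30}]'

```text
time: 12.27
eef_pos: [0.4269, 0.0503, 0.031]
tool_rot: [-3.139, 0.002, 2.87]
contact_force: [0.4, -1.2, -2.5]
gripper_width: 0.0347
```

```bash
python3 - <<'E'
from h import *
s=observe(); print(s['contact_force'],s['wrist_torque'],s['joints'],s['eef_pos'],s['tool_rot'],delta(S(.158,0,.0295),[np.pi,0,YAW+np.pi*1.5]))
im=camera('top'); cv2.imwrite('pics/i3t.png',cv2.resize(im[190:300,200:350,::-1],None,fx=5,fy=5,interpolation=cv2.INTER_CUBIC))
im=camera('side'); cv2.imwrite('pics/i3s.png',cv2.resize(im[150:270,220:350,::-1],None,fx=5,fy=5,interpolation=cv2.INTER_CUBIC))
E
```

```text
[ 0.36023678 -1.16555249 -2.46302977] [-0.1814896   0.07976763 -0.00706745] [-0.00597626 -0.13855392  2.29200185 -0.00325651  0.9863113  -2.87467644] [0.42693038 0.05032296 0.03100957] [-3.13945267e+00  2.48335809e-03  2.87049719e+00] (array([1. , 0.5, 1.5]), array([-0.0021,  0.0025, -0.0009]))
```

View pics/i3t.png

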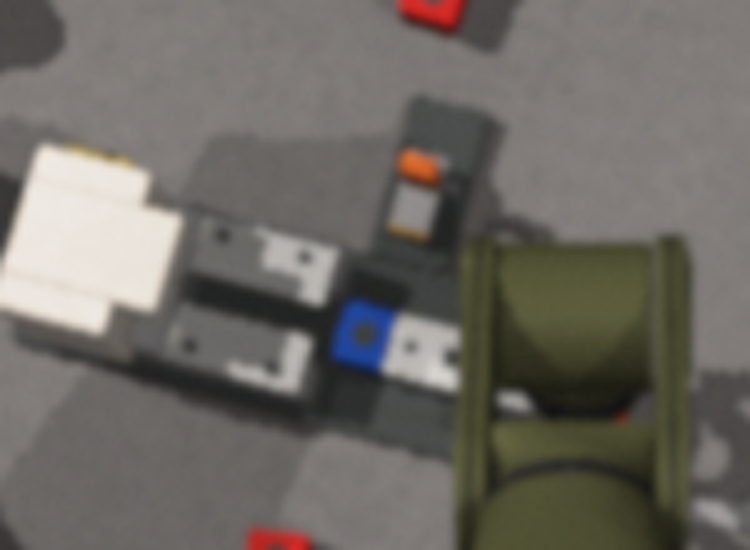

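View pics/i3s.png

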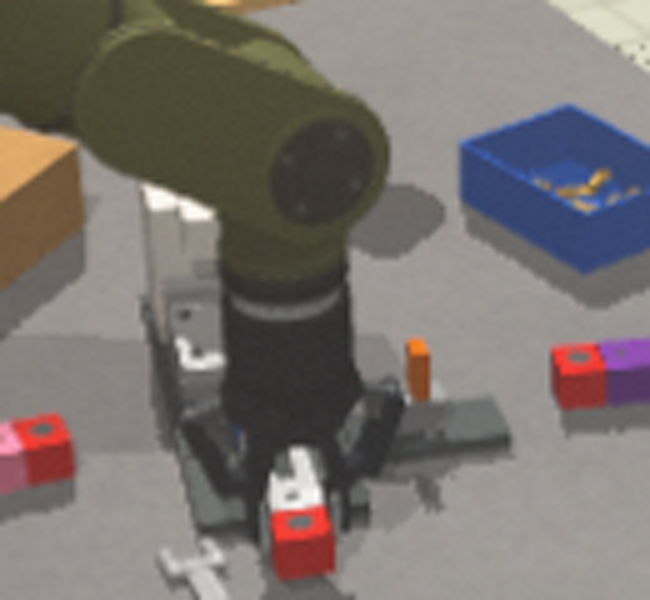

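```bash
python3 - <<'E'
from h import *
f=lambda p:np.array(p)/5+[200,190]
def st(P): return np.c_[(P-M)@EX,(P-M)@EY]*1000
im=camera('top')[:,:,::-1]; hsv=cv2.cvtColor(im,cv2.COLOR_BGR2HSV)
b=cv2.inRange(hsv,(105,140,70),(128,255,255)); b[:230]=0;b[280:]=0;b[:,:255]=0;b[:,:]=b; b[:,290:]=0
c=max(cv2.findContours(b,0,1)[0],key=cv2.contourArea); r=cv2.minAreaRect(c);print(r)
print('blue box',st(ray('top',cv2.boxPoints(r),.045)),st(ray('top',[r[0]],.045)))
print(st(ray('top',[f((348,300)),f((332,362))],.045)))
# home blue in a_top
im=cv2.imread('pics/t1.png'); hsv=cv2.cvtColor(im,cv2.COLOR_BGR2HSV)
b=cv2.inRange(hsv,(105,140,70),(128,255,255)); print(b[240:280,270:310].sum()/255)
a=cv2.imread('pics/a_top.png'); hsv=cv2.cvtColor(a,cv2.COLOR_BGR2HSV)
b=cv2.inRange(hsv,(105,140,70),(128,255,255)); b[:240]=0;b[285:]=0;b[:,:275]=0;b[:,310:]=0
c=max(cv2.findContours(b,0,1)[0],key=cv2.contourArea); r=cv2.minAreaRect(c);print(r)
print('home blue',st(ray('top',cv2.boxPoints(r),.042)),st(ray('top',[r[0]],.042)))
E
```

```text
((271.4117736816406, 256.35296630859375), (10.186494827270508, 13.096922874450684), 14.03624439239502)
blue box [[  6.14113124 -18.20147329]
 [  4.47665816  21.41856784]
 [ 35.2412986   21.95845219]
 [ 36.77392221 -17.62204294]] [[20.6709172   1.84851668]]
[[ 10.00663859  19.01037734]
 [ 11.31792534 -19.71129813]]
0.0
((290.2452392578125, 262.1415100097656), (10.439401626586914, 13.049251556396484), 15.945395469665527)
home blue [[ 63.98238261 -19.2512748 ]
 [ 63.88319098  20.19794246]
 [ 95.33511975  19.68799224]
 [ 95.30352043 -19.71656515]] [[79.63631716  0.19036705]]
```

send_rows --steps '[{"offset":[1,0,1],"angular":[0,0,0],"jaw":30},{"offset":[1,4,1.3],"angular":[0,0,0],"jaw":30},{"offset":[1,8,1.3],"angular":[0,0,0],"jaw":30},{"offset":[1,11,1.3],"angular":[0,0,0],"jaw":30},{"offset":[1,14,1.3],"angular":[0,0,0],"jaw":30},{"offset":[1,17,1.3],"angular":[0,0,0],"jaw":30},{"offset":[1,17,1.3],"angular":[0,0,0],"jaw":30}]'

```text
time: 13.0
eef_pos: [0.43, 0.0678, 0.0288]
tool_rot: [-3.14, 0.001, 2.871]
contact_force: [1.1, 1.1, -1.3]
gripper_width: 0.0347
```

```bash
cat > st.py <<'E'
from h import *
s=observe(); p=s['eef_pos']-M; A=R.from_euler('xyz',s['tool_rot'])
print('t',s['time'],'st xyz mm',(p@EX*1000).round(2),(p@EY*1000).round(2),(p[2]*1000).round(2),'F st',(s['contact_force']@EX).round(1),(s['contact_force']@EY).round(1),s['contact_force'][2].round(1),'T',s['wrist_torque'].round(2),'rot',s['tool_rot'].round(4),'yawerr',((s['tool_rot'][2]-YAW-np.pi*1.5+.1)%np.pi-.1).round(4),'q6',s['joints'][5].round(3),'w',s['gripper_width'].round(4))
E
python3 st.py
```

```text
Traceback (most recent call last):
  File "st.py", line 3, in <module>
    print('t',s['time'],'st xyz mm',(p@EX*1000).round(2),(p@EY*1000).round(2),(p[2]*1000).round(2),'F st',(s['contact_force']@EX).round(1),(s['contact_force']@EY).round(1),s['contact_force'][2].round(1),'T',s['wrist_torque'].round(2),'rot',s['tool_rot'].round(4),'yawerr',((s['tool_rot'][2]-YAW-np.pi*1.5+.1)%np.pi-.1).round(4),'q6',s['joints'][5].round(3),'w',s['gripper_width'].round(4))
                                                                                                                                                                                                                                                                                                                                                                         ^^^^^^^^^^^^^^^^^^^^^^^^
AttributeError: 'float' object has no attribute 'round'
```

```bash
sed -i "s/s\['gripper_width'\].round(4)/round(s['gripper_width'],4)/" st.py; python3 st.py
```

```text
t 13.0 st xyz mm 140.85 -0.71 28.84 F st -1.4 0.8 -1.3 T [ 0.15 -0.03 -0.01] rot [-3.1397e+00  1.1000e-03  2.8711e+00] yawerr -0.0003 q6 -2.836 w 0.0347
```

send_rows --steps '[{"offset":[0,4,0],"angular":[0,0,0],"jaw":30},{"offset":[0,8,0],"angular":[0,0,0],"jaw":30},{"offset":[0,12,0],"angular":[0,0,0],"jaw":30},{"offset":[0,16,0],"angular":[0,0,0],"jaw":30},{"offset":[0,20,0],"angular":[0,0,0],"jaw":30}]'

```text
time: 13.42
eef_pos: [0.4351, 0.0867, 0.0286]
tool_rot: [-3.139, 0.001, 2.871]
contact_force: [-0.2, -1.8, -0.4]
gripper_width: 0.035
```

```bash
python3 st.py
```

```text
t 13.4167 st xyz mm 121.2 -0.85 28.64 F st 1.7 0.3 -0.4 T [-0.08 -0.03  0.01] rot [-3.1390e+00  7.0000e-04  2.8708e+00] yawerr -0.0006 q6 -2.792 w 0.035
```

send_rows --steps '[{"offset":[0,6,0],"angular":[0,0,0],"jaw":30},{"offset":[0,13,0],"angular":[0,0,0],"jaw":30},{"offset":[0,20,0],"angular":[0,0,0],"jaw":30},{"offset":[0,28,0],"angular":[0,0,0],"jaw":30},{"offset":[0,36,0],"angular":[0,0,0],"jaw":30},{"offset":[0,43,0],"angular":[0,0,0],"jaw":30},{"offset":[0,48,0],"angular":[0,0,0],"jaw":30},{"offset":[0,50,0],"angular":[0,0,0],"jaw":30}]'

```text
time: 14.08
eef_pos: [0.4486, 0.1354, 0.0285]
tool_rot: [-3.139, 0.001, 2.872]
contact_force: [-0.1, -1.2, -0.3]
gripper_width: 0.035
```

```bash
python3 st.py
```

```text
t 14.0833 st xyz mm 70.73 -0.83 28.51 F st 1.2 0.2 -0.3 T [-0.02 -0.01 -0.04] rot [-3.1391e+00  7.0000e-04  2.8715e+00] yawerr 0.0001 q6 -2.69 w 0.035
```

Now push the last ~8 mm gently, feeling for the back stop.

send_rows --steps '[{"offset":[0,2,0],"angular":[0,0,0],"jaw":30},{"offset":[0,4,0],"angular":[0,0,0],"jaw":30},{"offset":[0,6,0],"angular":[0,0,0],"jaw":30},{"offset":[0,7,0],"angular":[0,0,0],"jaw":30},{"offset":[0,7,0],"angular":[0,0,0],"jaw":30}]'

```text
time: 14.5
eef_pos: [0.4502, 0.1414, 0.0285]
tool_rot: [-3.139, 0.001, 2.871]
contact_force: [-0.2, 0.2, -0.4]
gripper_width: 0.0346
```

```bash
python3 st.py
```

```text
t 14.5 st xyz mm 64.47 -0.81 28.49 F st -0.1 -0.3 -0.4 T [ 0.16 -0.06  0.02] rot [-3.1394e+00  7.0000e-04  2.8705e+00] yawerr -0.0009 q6 -2.677 w 0.0346
```

send_rows --steps '[{"offset":[0,1,0],"angular":[0,0,0],"jaw":30},{"offset":[0,2,0],"angular":[0,0,0],"jaw":30},{"offset":[0,2,0],"angular":[0,0,0],"jaw":30}]'

```text
time: 14.75
eef_pos: [0.4507, 0.1432, 0.0285]
tool_rot: [-3.139, 0.001, 2.871]
contact_force: [-0.2, -0.7, -0.5]
gripper_width: 0.0349
```

```bash
python3 st.py
```

```text
t 14.75 st xyz mm 62.6 -0.8 28.48 F st 0.7 -0.1 -0.5 T [-0.06 -0.02  0.02] rot [-3.1391e+00  7.0000e-04  2.8705e+00] yawerr -0.0009 q6 -2.673 w 0.0349
```

send_rows --steps '[{"offset":[0,1,0],"angular":[0,0,0],"jaw":30},{"offset":[0,2,0],"angular":[0,0,0],"jaw":30},{"offset":[0,2,0],"angular":[0,0,0],"jaw":30}]'

```text
time: 15.0
eef_pos: [0.4508, 0.1435, 0.0283]
tool_rot: [-3.135, 0.0, 2.872]
contact_force: [-2.9, -10.9, 2.8]
gripper_width: 0.0345
```

```bash
python3 st.py
```

```text
t 15.0 st xyz mm 62.34 -0.83 28.3 F st 11.2 0.1 2.8 T [-1.15  0.1   0.02] rot [-3.1347e+00  2.0000e-04  2.8715e+00] yawerr 0.0002 q6 -2.669 w 0.0345
```

send_rows --steps '[{"offset":[0,1,0],"angular":[0,0,0],"jaw":30},{"offset":[0,1,0],"angular":[0,0,0],"jaw":30},{"offset":[0,1,0],"angular":[0,0,0],"jaw":30}]'

```text
time: 15.25
eef_pos: [0.4508, 0.1435, 0.0283]
tool_rot: [-3.133, -0.0, 2.872]
contact_force: [-3.7, -14.0, 4.3]
gripper_width: 0.0348
```

```bash
python3 st.py; python3 - <<'E'
from h import *
im=camera('wrist'); cv2.imwrite('pics/j0.png',im[:,:,::-1])
E
```

```text
t 15.25 st xyz mm 62.34 -0.81 28.29 F st 14.5 0.2 4.3 T [-1.81  0.23 -0.09] rot [-3.1327e+00 -2.0000e-04  2.8717e+00] yawerr 0.0003 q6 -2.667 w 0.0348
```

View pics/j0.png

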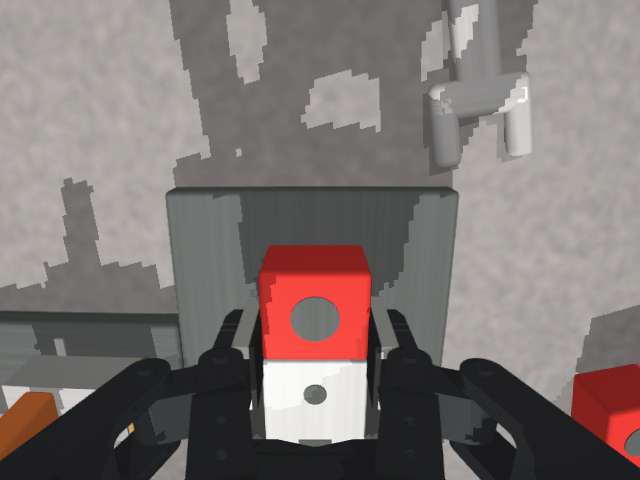

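send_rows --steps '[{"offset":[0,-1.5,0],"angular":[0,0,0],"jaw":30},{"offset":[0,-2,0],"angular":[0,0,0],"jaw":40},{"offset":[0,-2,0],"angular":[0,0,0],"jaw":50},{"offset":[0,-2,0],"angular":[0,0,0],"jaw":65},{"offset":[0,-2,0],"angular":[0,0,0],"jaw":70}]'

```text
time: 15.72
eef_pos: [0.4511, 0.1444, 0.0286]
tool_rot: [-3.139, 0.001, 2.871]
contact_force: [0.4, -0.9, 0.2]
gripper_width: 0.07
```

send_rows --steps '[{"offset":[0,-2,-15],"angular":[0,0,0],"jaw":70},{"offset":[0,-2,-50],"angular":[0,0,0],"jaw":70},{"offset":[0,-2,-90],"angular":[0,0,0],"jaw":70},{"offset":[0,-2,-130],"angular":[0,0,0],"jaw":70},{"offset":[0,-2,-160],"angular":[0,0,0],"jaw":70},{"offset":[0,-2,-180],"angular":[0,0,0],"jaw":70},{"offset":[0,-2,-180],"angular":[0,0,0],"jaw":70},{"offset":[0,-2,-180],"angular":[0,0,0],"jaw":70}]'

```text
time: 16.38
eef_pos: [0.4512, 0.1431, 0.21]
tool_rot: [-3.141, 0.004, 2.871]
contact_force: [0.2, -0.9, -0.6]
gripper_width: 0.0701
```

```bash
python3 st.py; python3 - <<'E'
from h import *
s=observe(); im=camera('wrist'); cv2.imwrite('pics/j1.png',im[:,:,::-1]); np.save('s_j1.npy',np.r_[s['eef_pos'],s['tool_rot']])
E
```

```text
t 16.3833 st xyz mm 62.55 -0.32 210.0 F st 0.8 0.5 -0.6 T [-0.04 -0.   -0.03] rot [-3.1407  0.0036  2.8711] yawerr -0.0003 q6 -2.675 w 0.0701
```

View pics/j1.png

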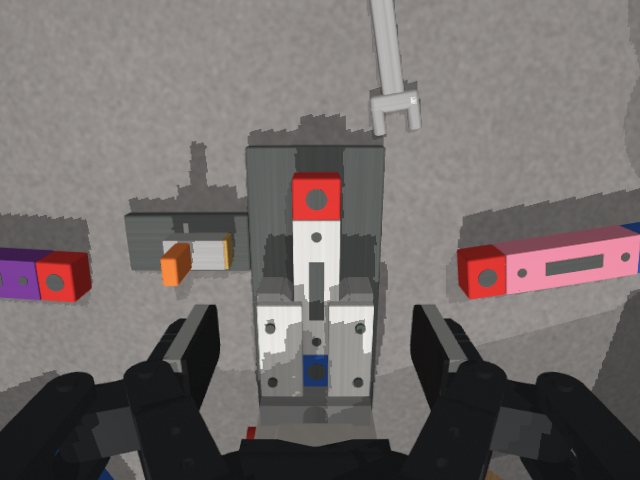

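```bash
python3 - <<'E'
from h import *
im=cv2.imread('pics/j1.png')
cv2.imwrite('pics/j1z.png',cv2.resize(im[160:300,110:360],None,fx=3.2,fy=3.2,interpolation=cv2.INTER_CUBIC))
v=np.load('s_j1.npy'); s=dict(eef_pos=v[:3],tool_rot=v[3:])
def st(P): return (np.c_[(P-M)@EX,(P-M)@EY]*1000).round(1)
print('red end',st(ray('wrist',[(293,176),(340,174),(316,175),(316,221)],.042,s)))
hsv=cv2.cvtColor(im,cv2.COLOR_BGR2HSV); 
for y in range(238,290,4): print(y,[(x,hsv[y,x,2]) for x in range(156,198,2) if hsv[y,x,1]>150 and hsv[y,x,0]<20])
E
```

```text
red end [[ 89.3  15.2]
 [ 90.7 -18.8]
 [ 90.   -1.5]
 [ 55.5  -1.5]]
238 []
242 []
246 [(174, np.uint8(127)), (176, np.uint8(127)), (178, np.uint8(127)), (180, np.uint8(128)), (182, np.uint8(128)), (184, np.uint8(128)), (186, np.uint8(125)), (188, np.uint8(112))]
250 [(170, np.uint8(129)), (172, np.uint8(128)), (174, np.uint8(127)), (176, np.uint8(127)), (178, np.uint8(128)), (180, np.uint8(128)), (182, np.uint8(127)), (184, np.uint8(114)), (186, np.uint8(110)), (188, np.uint8(110))]
254 [(166, np.uint8(128)), (168, np.uint8(128)), (170, np.uint8(129)), (172, np.uint8(128)), (174, np.uint8(129)), (176, np.uint8(129)), (178, np.uint8(127)), (180, np.uint8(118)), (182, np.uint8(111)), (184, np.uint8(110)), (186, np.uint8(110)), (188, np.uint8(110))]
258 [(162, np.uint8(170)), (164, np.uint8(169)), (166, np.uint8(169)), (168, np.uint8(168)), (170, np.uint8(169)), (172, np.uint8(169)), (174, np.uint8(157)), (176, np.uint8(122)), (178, np.uint8(112)), (180, np.uint8(110)), (182, np.uint8(110)), (184, np.uint8(110)), (186, np.uint8(110)), (188, np.uint8(109)), (190, np.uint8(109))]
262 [(1
[... 957 characters left out ...]
8, np.uint8(109))]
274 [(162, np.uint8(227)), (164, np.uint8(244)), (166, np.uint8(244)), (168, np.uint8(244)), (170, np.uint8(244)), (172, np.uint8(244)), (174, np.uint8(243)), (176, np.uint8(218)), (178, np.uint8(121)), (180, np.uint8(110)), (182, np.uint8(109)), (184, np.uint8(109))]
278 [(164, np.uint8(245)), (166, np.uint8(244)), (168, np.uint8(244)), (170, np.uint8(244)), (172, np.uint8(245)), (174, np.uint8(245)), (176, np.uint8(226)), (178, np.uint8(131)), (180, np.uint8(109)), (182, np.uint8(112))]
282 [(164, np.uint8(243)), (166, np.uint8(244)), (168, np.uint8(244)), (170, np.uint8(245)), (172, np.uint8(245)), (174, np.uint8(245)), (176, np.uint8(232)), (178, np.uint8(152))]
286 []
```

View pics/j1z.png

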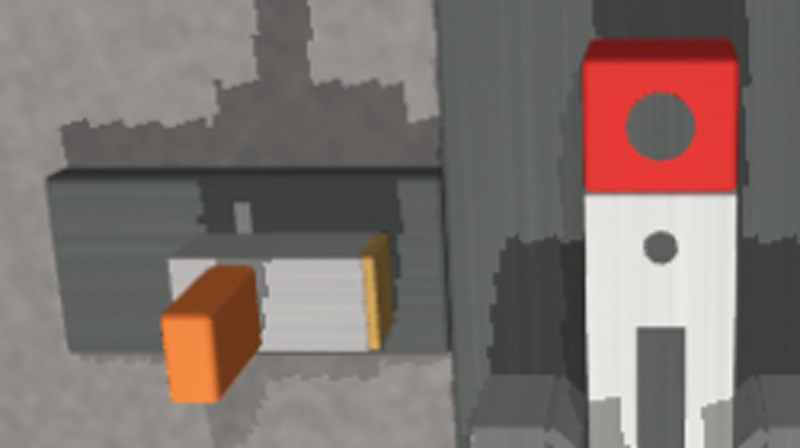

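```bash
python3 - <<'E'
from h import *
v=np.load('s_j1.npy'); s=dict(eef_pos=v[:3],tool_rot=v[3:])
def st(P): return (np.c_[(P-M)@EX,(P-M)@EY]*1000).round(1)
print('red',st(ray('wrist',[(316,178.5)],.042,s)),'apron',st(ray('wrist',[(250,147),(383,147)],.012,s)), 'lips', st(ray('wrist',[(258,306),(301,306),(331,306),(373,306)],.054,s)))
print('tab top',st(ray('wrist',[(161.5,259),(176,259),(163.5,285),(178,285)],.071,s)))
print('jaw top face edge',st(ray('wrist',[(224,241),(226,269)],.035,s)))
print(delta(S(.028,.103,.052)), observe()['eef_pos'])
E
```

```text
red [[87.4 -1.5]] apron [[107.4  50.2]
 [107.4 -53.9]] lips [[ -8.9  43. ]
 [ -8.8  10. ]
 [ -8.7 -13. ]
 [ -8.8 -45.3]]
tab top [[ 35.8 107.2]
 [ 35.8  96.8]
 [ 15.9 108. ]
 [ 16.   97.4]]
jaw top face edge [[37.5 70.2]
 [14.  70.1]]
(array([-104.2,   35.5,  156. ]), array([0., 0., 0.])) [0.45019527 0.14284971 0.20803614]
```

send_rows --steps '[{"offset":[-40,13,0],"angular":[0,0,0],"jaw":45},{"offset":[-80,27,20],"angular":[0,0,0],"jaw":45},{"offset":[-104,35,50],"angular":[0,0,0],"jaw":45},{"offset":[-104,35,80],"angular":[0,0,0],"jaw":45},{"offset":[-104,35,85],"angular":[0,0,0],"jaw":45},{"offset":[-104,35,85],"angular":[0,0,0],"jaw":45}]'

```text
time: 16.93
eef_pos: [0.5562, 0.1478, 0.1178]
tool_rot: [-3.134, -0.01, 2.871]
contact_force: [-0.0, -0.9, -0.0]
gripper_width: 0.045
```

```bash
python3 st.py; python3 - <<'E'
from h import *
im=camera('wrist'); cv2.imwrite('pics/j2.png',im[:,:,::-1]);print(delta(S(.028,.103,.052),[np.pi,0,YAW+np.pi*1.5]))
E
```

```text
t 16.9333 st xyz mm 30.04 99.65 117.78 F st 0.8 0.2 -0.0 T [ 0.03  0.04 -0.07] rot [-3.1343 -0.0096  2.8706] yawerr -0.0008 q6 -2.702 w 0.045
(array([-2.2,  1.6, 68.9]), array([-0.005 , -0.0046, -0.0006]))
```

View pics/j2.png

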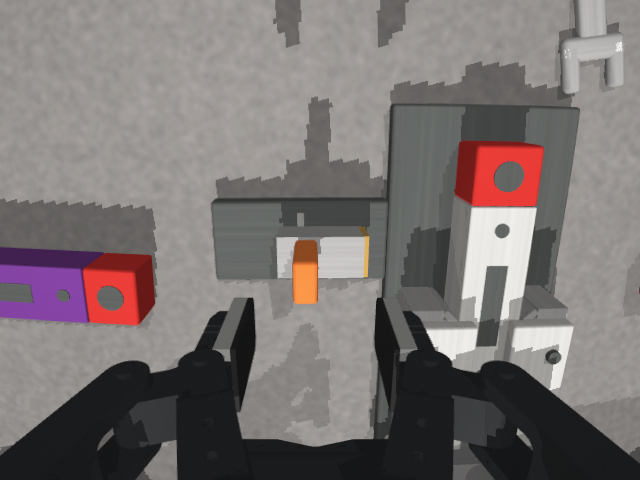

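send_rows --steps '[{"offset":[-4,1,25],"angular":[0,0,0],"jaw":45},{"offset":[-4,1,45],"angular":[0,0,0],"jaw":45},{"offset":[-4,1,58],"angular":[0,0,0],"jaw":45},{"offset":[-4,1,64],"angular":[0,0,0],"jaw":45},{"offset":[-4,1,64],"angular":[0,0,0],"jaw":45}]'

```text
time: 17.4
eef_pos: [0.5633, 0.1481, 0.0591]
tool_rot: [-3.138, -0.001, 2.871]
contact_force: [-0.2, -0.2, 0.2]
gripper_width: 0.0449
```

```bash
python3 st.py
```

```text
t 17.4 st xyz mm 27.84 106.34 59.07 F st 0.3 -0.1 0.2 T [ 0.    0.02 -0.01] rot [-3.1385e+00 -5.0000e-04  2.8709e+00] yawerr -0.0005 q6 -2.703 w 0.0449
```

send_rows --squeeze 25 --steps '[{"offset":[2,0,4],"angular":[0,0,0],"jaw":45},{"offset":[2,0,6],"angular":[0,0,0],"jaw":40},{"offset":[2,0,6],"angular":[0,0,0],"jaw":32},{"offset":[2,0,6],"angular":[0,0,0],"jaw":24},{"offset":[2,0,6],"angular":[0,0,0],"jaw":18},{"offset":[2,0,6],"angular":[0,0,0],"jaw":14},{"offset":[2,0,6],"angular":[0,0,0],"jaw":8},{"offset":[2,0,6],"angular":[0,0,0],"jaw":8}]'

```text
time: 18.07
eef_pos: [0.5622, 0.1487, 0.0539]
tool_rot: [-3.139, 0.0, 2.871]
contact_force: [-2.5, 1.1, 4.1]
gripper_width: 0.0112
```

```bash
python3 st.py;  python3 - <<'E'
from h import *
im=camera('wrist'); cv2.imwrite('pics/j3.png',im[:,:,::-1])
E
```

```text
t 18.0667 st xyz mm 27.5 105.15 53.94 F st -0.4 -2.7 4.1 T [0.11 0.39 0.05] rot [-3.1391e+00  4.0000e-04  2.8709e+00] yawerr -0.0005 q6 -2.702 w 0.0112
```

View pics/j3.png

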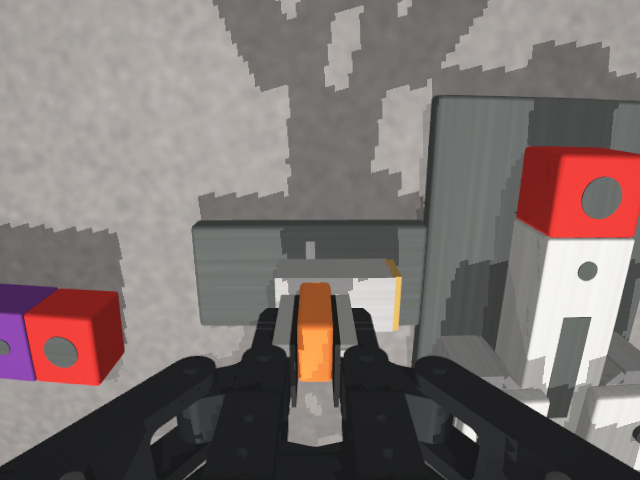

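send_rows --steps '[{"offset":[3,0,0],"angular":[0,0,0],"jaw":8},{"offset":[9,0,0],"angular":[0,0,0],"jaw":8},{"offset":[17,0,0],"angular":[0,0,0],"jaw":8},{"offset":[25,0,0],"angular":[0,0,0],"jaw":8},{"offset":[33,0,0],"angular":[0,0,0],"jaw":8},{"offset":[40,0,0],"angular":[0,0,0],"jaw":8},{"offset":[45,0,0],"angular":[0,0,0],"jaw":8},{"offset":[47,0,0],"angular":[0,0,0],"jaw":8},{"offset":[47,0,0],"angular":[0,0,0],"jaw":8}]'

```text
time: 18.87
eef_pos: [0.5161, 0.1615, 0.0539]
tool_rot: [-3.139, -0.0, 2.871]
contact_force: [-1.1, -0.6, 6.5]
gripper_width: 0.0118
```

```bash
python3 st.py
```

```text
t 18.8667 st xyz mm 27.56 57.25 53.86 F st 0.9 -0.9 6.5 T [-0.21  0.21  0.06] rot [-3.1388e+00 -1.0000e-04  2.8711e+00] yawerr -0.0003 q6 -2.664 w 0.0118
```

send_rows --steps '[{"offset":[1,0,0],"angular":[0,0,0],"jaw":8},{"offset":[2,0,0],"angular":[0,0,0],"jaw":8},{"offset":[3,0,0],"angular":[0,0,0],"jaw":8},{"offset":[3,0,0],"angular":[0,0,0],"jaw":8}]'

```text
time: 19.2
eef_pos: [0.5139, 0.162, 0.0539]
tool_rot: [-3.139, 0.001, 2.871]
contact_force: [1.2, -1.6, 4.8]
gripper_width: 0.0114
```

```bash
python3 st.py
```

```text
t 19.2 st xyz mm 27.57 55.07 53.9 F st 1.2 1.6 4.8 T [-0.33 -0.13  0.07] rot [-3.1390e+00  1.0000e-03  2.8709e+00] yawerr -0.0005 q6 -2.662 w 0.0114
```

send_rows --steps '[{"offset":[1,0,0],"angular":[0,0,0],"jaw":8},{"offset":[2,0,0],"angular":[0,0,0],"jaw":8},{"offset":[3,0,0],"angular":[0,0,0],"jaw":8},{"offset":[3,0,0],"angular":[0,0,0],"jaw":8}]'

```text
time: 19.53
eef_pos: [0.5111, 0.1628, 0.0539]
tool_rot: [-3.139, 0.001, 2.871]
contact_force: [1.3, -2.3, 6.5]
gripper_width: 0.0114
```

```bash
python3 st.py
```

```text
t 19.5333 st xyz mm 27.59 52.15 53.89 F st 1.8 1.9 6.5 T [-0.3  -0.15  0.1 ] rot [-3.1389e+00  1.1000e-03  2.8709e+00] yawerr -0.0005 q6 -2.659 w 0.0114
```

send_rows --steps '[{"offset":[1,0,0],"angular":[0,0,0],"jaw":8},{"offset":[2,0,0],"angular":[0,0,0],"jaw":8},{"offset":[2,0,0],"angular":[0,0,0],"jaw":8}]'

```text
time: 19.78
eef_pos: [0.5092, 0.1633, 0.0539]
tool_rot: [-3.139, 0.001, 2.871]
contact_force: [0.7, -1.5, 6.0]
gripper_width: 0.0114
```

```bash
python3 st.py;  python3 - <<'E'
from h import *
im=camera('wrist'); cv2.imwrite('pics/j4.png',im[:,:,::-1])
E
```

```text
t 19.7833 st xyz mm 27.59 50.14 53.88 F st 1.2 1.1 6.0 T [-0.31 -0.18  0.03] rot [-3.1389e+00  1.1000e-03  2.8708e+00] yawerr -0.0005 q6 -2.658 w 0.0114
```

View pics/j4.png

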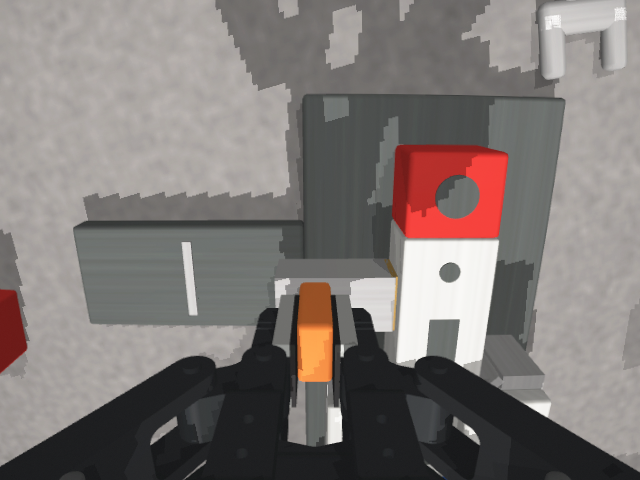

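Near-touching. Creep on until the force rises.

send_rows --steps '[{"offset":[0.5,0,0],"angular":[0,0,0],"jaw":8},{"offset":[1,0,0],"angular":[0,0,0],"jaw":8},{"offset":[1,0,0],"angular":[0,0,0],"jaw":8}]'

```text
time: 20.08
eef_pos: [0.5083, 0.1636, 0.0539]
tool_rot: [-3.139, 0.001, 2.871]
contact_force: [1.0, -2.4, 5.9]
gripper_width: 0.0114
```

```bash
python3 st.py
```

```text
t 20.0833 st xyz mm 27.58 49.19 53.87 F st 2.1 1.6 5.9 T [-0.36 -0.19  0.11] rot [-3.1389e+00  1.1000e-03  2.8709e+00] yawerr -0.0005 q6 -2.657 w 0.0114
```

send_rows --steps '[{"offset":[0.5,0,0],"angular":[0,0,0],"jaw":8},{"offset":[1,0,0],"angular":[0,0,0],"jaw":8},{"offset":[1,0,0],"angular":[0,0,0],"jaw":8}]'

```text
time: 20.33
eef_pos: [0.5079, 0.1637, 0.0539]
tool_rot: [-3.139, 0.003, 2.871]
contact_force: [4.6, -3.2, 4.0]
gripper_width: 0.0116
```

```bash
python3 st.py
```

```text
t 20.3333 st xyz mm 27.57 48.82 53.91 F st 1.8 5.3 4.0 T [-0.44 -0.57  0.04] rot [-3.1392e+00  2.6000e-03  2.8709e+00] yawerr -0.0005 q6 -2.656 w 0.0116
```

send_rows --steps '[{"offset":[0.5,0,0],"angular":[0,0,0],"jaw":8},{"offset":[1,0,0],"angular":[0,0,0],"jaw":8},{"offset":[1,0,0],"angular":[0,0,0],"jaw":8}]'

```text
time: 20.58
eef_pos: [0.5079, 0.1637, 0.054]
tool_rot: [-3.14, 0.005, 2.871]
contact_force: [7.0, -4.3, 2.6]
gripper_width: 0.0115
```

```bash
python3 st.py
```

```text
t 20.5833 st xyz mm 27.58 48.77 53.97 F st 2.3 7.9 2.6 T [-0.63 -0.97  0.1 ] rot [-3.1395  0.0049  2.8709] yawerr -0.0005 q6 -2.655 w 0.0115
```

send_rows --steps '[{"offset":[-0.8,0,0],"angular":[0,0,0],"jaw":8},{"offset":[-0.8,0,0],"angular":[0,0,0],"jaw":14},{"offset":[-0.8,0,0],"angular":[0,0,0],"jaw":20},{"offset":[-0.8,0,0],"angular":[0,0,0],"jaw":26},{"offset":[-0.8,0,0],"angular":[0,0,0],"jaw":26}]'

```text
time: 21.0
eef_pos: [0.5055, 0.164, 0.0521]
tool_rot: [-3.138, -0.002, 2.871]
contact_force: [-0.5, 0.3, 0.8]
gripper_width: 0.026
```

send_rows --steps '[{"offset":[-0.8,0,-15],"angular":[0,0,0],"jaw":26},{"offset":[-0.8,0,-45],"angular":[0,0,0],"jaw":26},{"offset":[0,0,-80],"angular":[0,0,0],"jaw":26},{"offset":[0,0,-120],"angular":[0,0,0],"jaw":50},{"offset":[0,0,-150],"angular":[0,0,0],"jaw":50},{"offset":[0,-30,-160],"angular":[0,0,0],"jaw":50},{"offset":[0,-30,-160],"angular":[0,0,0],"jaw":50},{"offset":[0,-30,-160],"angular":[0,0,0],"jaw":50}]'

```text
time: 21.67
eef_pos: [0.4988, 0.1351, 0.2138]
tool_rot: [-3.14, 0.001, 2.869]
contact_force: [-1.1, -0.0, -0.7]
gripper_width: 0.0495
```

```bash
python3 st.py;  python3 - <<'E'
from h import *
s=observe(); im=camera('wrist'); cv2.imwrite('pics/k1.png',im[:,:,::-1]); np.save('s_k1.npy',np.r_[s['eef_pos'],s['tool_rot']])
im=im[:,:,::-1]; cv2.imwrite('pics/k1z.png',cv2.resize(im[160:360,190:430],None,fx=3,fy=3,interpolation=cv2.INTER_CUBIC))
im=camera('top'); cv2.imwrite('pics/k1t.png',im[:,:,::-1])
E
```

```text
t 21.6667 st xyz mm 57.55 47.64 213.8 F st 0.3 -1.0 -0.7 T [0.02 0.06 0.04] rot [-3.1398e+00  1.0000e-03  2.8693e+00] yawerr -0.0021 q6 -2.707 w 0.0495
```

View pics/k1z.png

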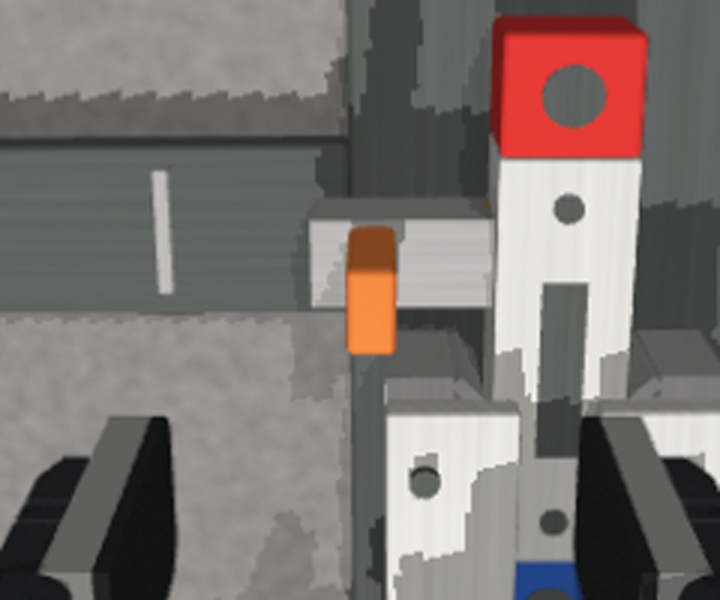

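View pics/k1t.png

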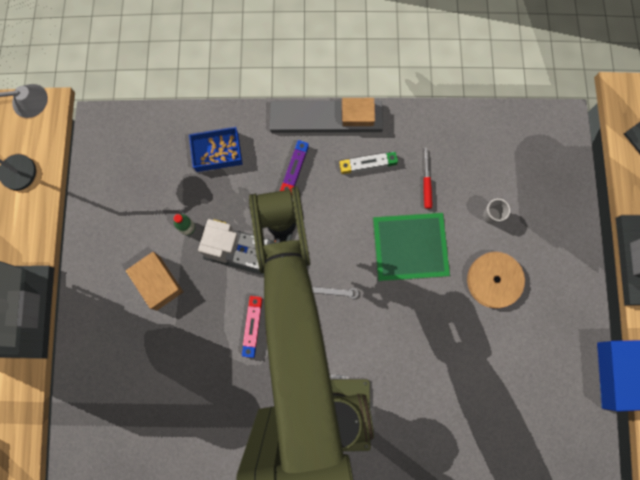

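```bash
python3 - <<'E'
from h import *
v=np.load('s_k1.npy'); s=dict(eef_pos=v[:3],tool_rot=v[3:])
f=lambda p:np.array(p)/3+[190,160]
def st(P): return (np.c_[(P-M)@EX,(P-M)@EY]*1000).round(1)
print('jaw',st(ray('wrist',[f((491,222)),f((491,303))],.035,s)),'die side',st(ray('wrist',[f((496,160)),f((495,345)),f((641,160)),f((632,345))],.042,s)))
print('red end',st(ray('wrist',[f((503,34)),f((645,37))],.042,s)))
a=cv2.imread('pics/k1.png'); print(a[100:140,430,:].mean(1).astype(int))
E
```

```text
jaw [[37.1 16.6]
 [14.6 16. ]] die side [[ 55.5  16.4]
 [  5.5  15.3]
 [ 55.5 -20.2]
 [  5.3 -20.9]]
red end [[ 87.2  15.5]
 [ 86.5 -19.4]]
[131 123 120 123 115 114 112 110 107 111 110 115 112 111 114 112 114 113
 113 115 118 121 124 109  75  76  76  77  78  77  77  76  77  76  89  95
  96  95  86  61]
```

View pics/k1.png

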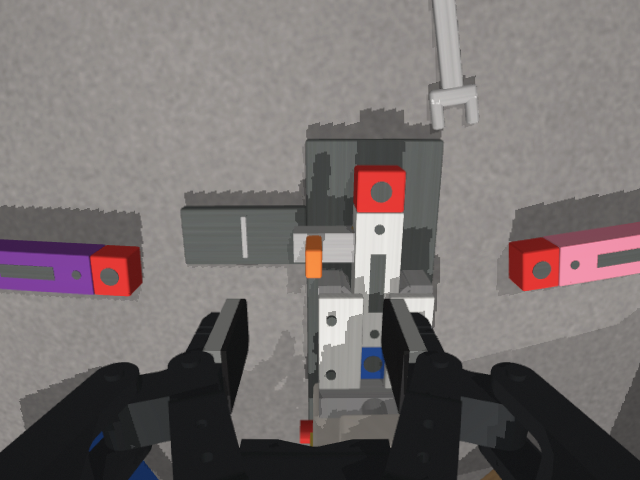

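```bash
python3 - <<'E'
from h import *
s=observe(); print(np.abs(s['joint_velocities']).max(), s['contact_force'])
v=np.load('s_k1.npy'); q=dict(eef_pos=v[:3],tool_rot=v[3:])
P=ray('wrist',[(310,140.5),(440,140.5)],.012,q); print('apron x',(P-M)@EX)
print(finish_job())
E
```

```text
0.014973103667359378 [-1.04406988  0.07723481 -0.58823199]
apron x [0.10712092 0.10743818]
the job is handed in; nothing more can be done
None
```

The die is changed over to blue, the clamp jaw is up against its side, and I handed the job in at about 22 s. `finish_job` reports no verdict, so what follows is from my own checks.

- **What I did:** I pulled the die out by its blue end, laid it on the mat and let go. I then took it by its red end, turned it and slid it in blue end first. It stalled against the back stop at 14 N. I slid the jaw by its orange tab until it stalled against the die at 8 N, then opened the fingers and backed the arm away upwards.
- **Die home:** In the last wrist picture the red end is about 20 mm short of the apron edge, which is where it should be when fully home.
- **Jaw against the die:** The gap between the jaw face and the die's side measured about 0.3 mm. The limit is 2 mm.
- **Bystanders:** In the last top view the other things look where they were. The arm hides part of the wrench and of the purple look-alike in that view. The wrist picture shows the wrench head and the purple die's red end, but I did not measure them against the start.

**What disagreed:**
- Wrist-camera positions were off by about 2.5 mm along the slot and 1.5 mm across it, so I relied on contact forces and distances within one picture.
- At one point the last joint came to 2.908 rad, just inside its 2.91 limit. I backed it away before inserting.

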